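Wedge the cold-well hatch and fetch the milk can

TASK

Prop the sprung clear hatch of the cold well open with the wooden wedge, worked in under its side edge close to the hinge, so that it stays well over 30 degrees open by itself. Then reach in under it, bring out the lidded milk can and stand it upright in the middle of the round steel tray, leaving the hatch propped and without upsetting or shoving aside the dishes in the well or the cups, tin and tumbler on the counter.

Things in the scene. Friction and masses are not known exactly. Their poses are not given: they have to be found in the camera images.
- coldwell: Low steel insulated box fixed on the counter, 320 (x) x 450 (y) x 130 mm high; its flat top is the deck. Origin: centre of underside; z up, front faces its -x (towards the robot's right). An open-topped well, 88 mm deep, its vertical walls at x -120 and +95, y -160 and +70 mm, is covered by the hatch. The wide free strip of deck lies on the +y side, y 102 to 225 mm.
- hatch (a joint): Opening angle of the hatch, rad: 0 closed, up to 1.2; its front swings up. The hatch is a clear plastic cover, 0.26 kg, 270 mm from hinge line to front lip, 294 mm wide, closed by its weight and a spring (about 0.43 N m at 0.65 rad, that is 6 N at 72 mm from the hinge line). Pushing the wedge in lifts it and takes roughly 10 to 20 N; friction holds it in.
- hinge_mid (a point): Middle of the hatch's hinge line, 4 mm above the deck (cold well's x +125, y -45, z 134 mm); the line runs along the cold well's y. The hatch's panel is raised 34 mm over skirts; flared lips 25 mm wide run along its sides and front. Closed, the lips stand about 9 mm above the deck at their outer edge and 3 mm at the skirt.
- prop_spot (a point): Point on the deck (z 130 mm) right below the +y edge of the closed hatch, 72 mm from the hinge line, axes of the cold well: the place to drive the wedge in, parallel to the hinge line, along the cold well's -y. With the wedge centred on this line the hatch stands 0.67 rad open when the nose is about 120 to 135 mm beyond this point.
- hatch_lip (a point): Middle of the edge of the hatch's front lip, 270 mm from the hinge line; moves with the hatch.
- wedge_mid (a point): Centre of the plain wooden wedge's length, 18 mm above its flat underside. Wedge 190 mm long along its x (nose at +95, heel at -95 mm), 36 mm wide along y, 4 mm high at the nose, rising straight to 73 mm at x -70 mm, then level to the heel; 0.25 kg. It starts lying flat on the counter.
- wedge_heel (a point): A point inside the wedge's thick end, 75 mm behind the middle (x -75), 36 mm above its underside: a good place to grip it across its 36 mm width. Axes of the wedge.
- milkcan_mid (a point): Centre (50 mm up) of the lidded milk can: plain steel cylinder, 59 mm diameter, 100 mm tall, closed flat lid, 0.25 kg. It stands upright in the well, its top 12 mm above the deck; z is its axis.
- tumbler_in: Open steel tumbler, 60 mm diameter at the rim, 85 mm tall, standing in the well about 110 mm from the milk can. Origin at the centre of its underside. Leave it.
- butterdish: White closed butter dish, 50 x 120 x 40 mm, on the well floor at the hinge end. Origin at the centre of its underside. Leave it.
- tray_floor (a point): Centre of the floor of the round steel tray on the counter, 4 mm above the counter; flat floor radius 79 mm, rim 12 mm high, 0.6 kg.
- cup_a: White cup, 76 mm diameter, 65 mm tall, standing on the counter at the left. Origin at the centre of its underside. Leave it.
- cup_b: White cup, 76 mm diameter, 65 mm tall, standing on the counter at the right. Origin at the centre of its underside. Leave it.
- milktin: Closed tin, 74 mm diameter, 85 mm tall, on the counter at the left. Origin at the centre of its underside. Leave it.
- tumbler_b: Open steel tumbler, 72 mm diameter, 95 mm tall, on the counter at the right. Origin at the centre of its underside. Leave it.
There are look-alikes about, which are no part of the job. Of the things shaped like the part that bears wedge_mid, the wooden one is meant.

How it is judged:
On the way, in this order (a step that is already met when the one before it is completed fails the run):
1. the wedge alone holds the hatch at least 30 degrees open, the robot touching neither (value of joint hatch above 0.52 rad and contact force between wedge and hatch above 0.5 N and contact force between each of the arm, the fingers and hatch below 0.2 N and contact force between the fingers and wedge below 0.2 N), for 0.4 s.
2. the milk can is lifted out of the well (z of milkcan_mid in the frame of coldwell above 0.17 m and value of joint hatch above 0.45 rad), for 0.1 s.
At the end, for the whole second after the job is handed in: The hatch is held at least 0.5 rad (29 degrees) open by the wedge; the milk can stands at rest and upright (within 0.1 rad) on the floor of the round tray, its axis within 45 mm of the tray's centre; the robot touches nothing (value of joint hatch above 0.5 rad and contact force between wedge and hatch above 0.5 N and horizontal distance between milkcan_mid and tray_floor below 0.045 m and z of milkcan_mid in the frame of tray_floor between 0.044 and 0.056 m and angle between milkcan_mid's own z axis and vertical below 0.1 rad and linear speed of milkcan below 0.02 m/s and height (world z) of tray_floor below 0.01 m).
It fails at once if the tumbler or the butter dish in the well is knocked over or pushed more than 40 mm (distance of any of tumbler_in, butterdish from where it was at the start of the episode above 0.04 m or angle between tumbler_in's own z axis and vertical above 0.5 rad).
It fails at once if a cup, the tin or the tumbler on the counter is knocked over or pushed more than 40 mm (distance of any of cup_a, cup_b, milktin, tumbler_b from where it was at the start of the episode above 0.04 m).
It fails at once if the milk can is tipped more than 45 degrees (angle between milkcan_mid's own z axis and vertical above 0.8 rad).
It also fails if it takes over 72 s, if anything falls off the work surface, if the arm or the gripper's body presses on something with over 40 N, if the wrist force passes 120 N, or if a joint passes its speed limit or range.

ROBOT

A 7-joint arm with a two-finger parallel gripper is mounted at the origin on the work surface. World frame = base frame: x ahead of the robot, y to its left, z up, the work surface at z = 0. Lengths are in m, angles in rad, forces in N, time in s.
With the tool pointing down it reaches from about 0.4 to 0.85 m from the base axis. Payload 10.4 kg.
Tool frame: the origin (TCP) lies midway between the tips of the shut fingers; the grasp point (between the pads) lies 19 mm behind it (r.tcp_to_grasp is the z of the grasp point in the tool frame, in m); z points along the fingers, x is the direction in which the jaws open and shut, and the axes are right-handed (so a half turn about z gives the same grasp; the last joint's range is limited). The gripper opens to 87 mm and grips with 3 to 60 N. Pads are 19 mm wide; open, the fingers measure 117 mm over their backs; the gripper's body (75 mm by 190 mm) begins 51 mm behind the grasp point.
Start: joints at [1.267, 0.332, -0.065, 1.46, 0.022, 1.35, -0.088], TCP at [0.173, -0.601, 0.223] pointing down, gripper open.
Joint ranges: [-2.6, 2.6], [-0.5, 2.12], [-1.47, 1.34], [0.16, 2.42], [-1.27, 4.41], [0.06, 2.06], [-2.6, 2.6]. Speed limits (rad/s): [2.22, 2.22, 2.79, 2.79, 3.14, 3.14, 3.14].

INTERFACE

Orientations are given as a unit quaternion [x, y, z, w].
In Python, from bench import r, camera, close_job gives the robot as it stands. The module is installed in compiled form; this text tells all that it offers.
- The arm moves only by the shell command python3 -m crank 'ROWS' [FORCE]. ROWS is JSON, a list of rows, each an object of numbers: "x", "y", "z": the shift along the tool's x, y, z scaled (see below); "ax", "ay", "az": the turn, a rotation vector about the tool's x, y, z scaled (see below); "claw": the closure, from -1 (fully open) to 1 (shut), so that 0 is half open. A call has exactly 5 rows; each row is the pose to reach, as a shift and turn from the pose commanded when the call began, along the tool's axes at that moment; what a row does not reach only later rows make up. The controller multiplies each number of a shift by 1 m and each number of a turn by 2 rad. A row lasts 1/12 s, in which the tool goes at most 41.7 mm and 7.16 degrees, less where a joint would pass 70% of its speed; a pose out of reach is approached as far as the arm can. A call with a number of a shift or a turn outside -1 to 1 is refused whole. A call with a gripper value outside its range is refused whole. The fingers move at their own pace and stop on an object; FORCE is the grip in N (left out, the last holds). Time passes only in rows, so rows that repeat a pose let the fingers close, or fill a call up. It gives the time, the measured TCP pose, the force and the opening at its end, in the units of the state.
- r.read_state(): the state, without advancing time (a new reading comes with each control period).
- camera(name): name is "scene" or "top" or "wrist"; returns a dict with "color" (384x512x3 uint8, blue, green, red), "fx", "fy", "cx", "cy" (pixels), "D" ([k1, k2, p1, p2, k3] as OpenCV has them; the pictures are not rectified), "eye" and "orientation" of the camera in the world. Camera axes: x right, y down, z forward; pixel columns grow to the right and rows downward; lengths in m; the calibration is good to about 2 mm. A picture is of the moment at which its call begins. There is no depth.
- close_job(): hands the job in, once; it reports no verdict.
The state is a dict: "time": time; "joint_positions": joint angles; "joint_vel": joint speeds; "joint_torque": joint torques, N m; "ee_pos": TCP position; "eef_rot": TCP orientation; "ft_force": force on the tool from outside, world axes, zero at the start; "torque": the same for the moment, N m; "width": finger opening in m.
Only numpy, scipy, OpenCV 4.12 (cv2) and the standard library are available. Lean on these libraries where they do the work, as an engineer would, in place of code of your own. Each camera call takes 0.05 s, during which the arm holds its last target. There are 200 camera calls.

## Working session

There is one attempt and no reset: what is moved stays moved. The work goes in short steps, Python scripts to look and compute and a shell command to move; the robot and the scene stay as the last step left them, time stands still between calls to the robot, and variables do not carry over. Pictures are saved under pics/ and viewed, about 8 in all and at most 12, crops included, and the job is handed in when it is done.

```bash
mkdir -p pics; ls; cat > h.py <<'E'
import numpy as np, cv2
from bench import r, camera, close_job
from scipy.spatial.transform import Rotation as R
def snap(name,fn=None):
    c=camera(name)
    if fn: cv2.imwrite('pics/'+fn,c['color'])
    return c
def rot(c):
    o=np.array(c['orientation']); return o if o.shape==(3,3) else R.from_quat(o).as_matrix()
def K(c): return np.array([[c['fx'],0,c['cx']],[0,c['fy'],c['cy']],[0,0,1.]])
def onz(c,uv,z):
    p=cv2.undistortPoints(np.array(uv,float).reshape(-1,1,2),K(c),np.array(c['D'],float)).reshape(-1,2)
    d=np.c_[p,np.ones(len(p))]@rot(c).T; e=np.array(c['eye']); zz=np.broadcast_to(z,len(p))
    return e+d*((zz-e[2])/d[:,2])[:,None]
def proj(c,P):
    M=rot(c).T; t=-M@np.array(c['eye'])
    return cv2.projectPoints(np.array(P,float).reshape(-1,1,3),cv2.Rodrigues(M)[0],t,K(c),np.array(c['D'],float))[0].reshape(-1,2)
E
python3 - <<'E'
from h import *
import pickle
for n in ('scene','top'):
    c=snap(n,n+'0.png'); pickle.dump(c,open(n+'0.pkl','wb')); print(n,c['eye'],c['orientation'],c['fx'],c['D'])
print(r.read_state(),r.tcp_to_grasp)
a=cv2.imread('pics/scene0.png');b=cv2.imread('pics/top0.png')
E
```

```text
pics
scene [0.81806653 0.62955651 1.23401742] [ 0.23095842  0.93116183 -0.27382466 -0.06794043] 388.82954841605533 [-0.13188198  0.          0.          0.          0.        ]
top [0.39664787 0.01655666 1.82432405] [-0.70150489  0.71191376 -0.02239752  0.02383331] 488.7602619813206 [-0.19815288  0.          0.          0.          0.        ]
{'time': 0.1, 'joint_positions': array([ 1.26740415,  0.33278881, -0.06471345,  1.46084757,  0.02158601,
        1.34985008, -0.0884883 ]), 'joint_vel': array([ 0.00296462, -0.00142629, -0.00060811, -0.00234985, -0.00150645,
        0.00102856,  0.00106536]), 'joint_torque': array([ 1.75218556e-03, -6.24544430e+01,  2.49717676e-02, -3.90718210e+01,
       -6.13905885e-02,  3.66096839e-02,  6.98479926e-05]), 'ee_pos': array([ 0.17311847, -0.6002067 ,  0.22185057]), 'eef_rot': array([ 7.99110503e-01, -6.01183869e-01, -4.89184765e-04, -3.46651733e-04]), 'ft_force': array([ 0.32940209,  0.0076458 , -0.28037162]), 'torque': array([ 0.02577986, -0.01379662,  0.01992068]), 'width': 0.08735249316925667} -0.0187
```

View pics/top0.png

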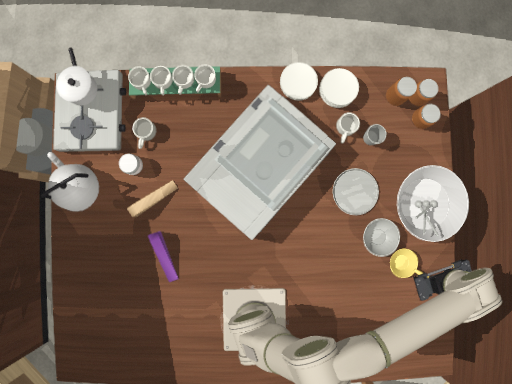

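View pics/scene0.png

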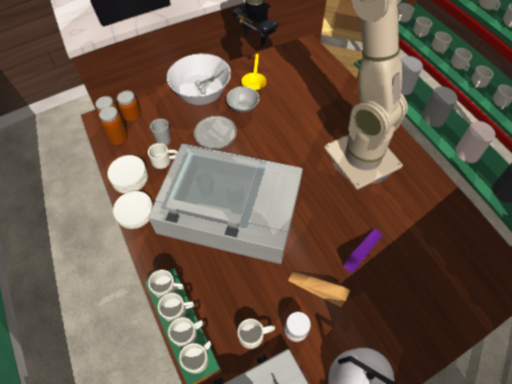

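```bash
python3 - <<'E'
from h import *
a=cv2.imread('pics/top0.png')[60:290,110:400]
cv2.imwrite('pics/crop1.png',cv2.resize(a,(754,598),interpolation=cv2.INTER_CUBIC)) #2.6x
E
```

```text
(no output)
```

View pics/crop1.png

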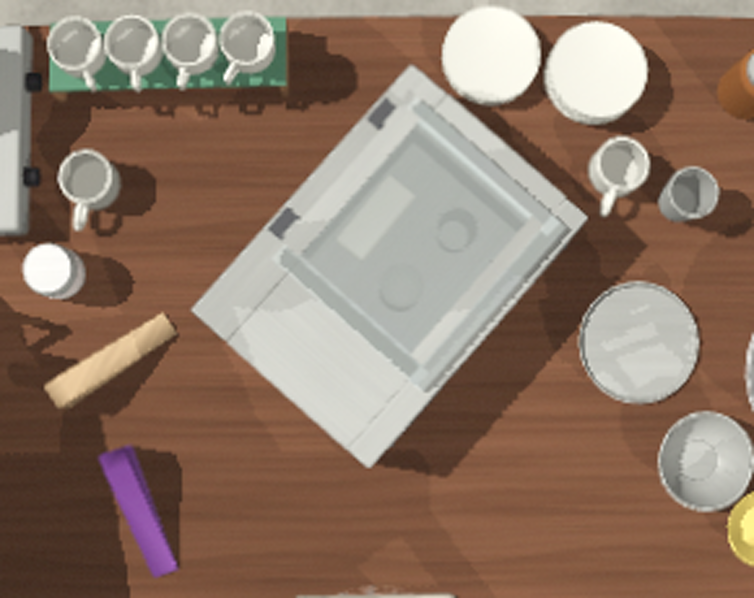

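```bash
python3 - <<'E'
from h import *
import pickle
c=pickle.load(open('top0.pkl','rb'))
px=lambda l:[(110+a/2.6-.3,60+b/2.6-.3) for a,b in l]
C=onz(c,px([(412,65),(588,216),(369,467),(192,311)]),.13); print(C.round(3))
for i in range(4): print(np.linalg.norm(C[i]-C[i-1]))
m=C.mean(0); y=(C[2]+C[3]-C[0]-C[1]); print('cw',m,np.arctan2(-y[0],y[1]))
print('can',onz(c,px([(401,288)]),.142),'tumb',onz(c,px([(458,229)]),.127))
print('tray',onz(c,px([(640,342)]),.01), 'wedge heel',onz(c,px([(45,385),(65,408)]),.073),'nose',onz(c,px([(165,313),(177,333)]),.004))
print('cups',onz(c,px([(85,178),(620,165)]),.065),'tin',onz(c,px([(50,270)]),.085),'tumb_b',onz(c,px([(692,190)]),.095))
E
```

```text
[[ 0.851 -0.061  0.13 ]
 [ 0.639 -0.295  0.13 ]
 [ 0.307  0.007  0.13 ]
 [ 0.518  0.241  0.13 ]]
0.4484997355857851
0.31557764912604835
0.44878328337515216
0.3155343925093994
cw [ 0.57875189 -0.02707863  0.13      ] 0.8340741347608683
can [[ 0.54393877 -0.03951091  0.142     ]] tumb [[ 0.62394644 -0.11824974  0.127     ]]
tray [[ 0.47259025 -0.3879372   0.01      ]] wedge heel [[0.4220663  0.45623404 0.073     ]
 [0.38978646 0.42785479 0.073     ]] nose [[0.52505565 0.29669803 0.004     ]
 [0.49591347 0.27939528 0.004     ]]
cups [[ 0.71395257  0.40158061  0.065     ]
 [ 0.72105318 -0.35534543  0.065     ]] tin [[0.5818126  0.44619389 0.085     ]] tumb_b [[ 0.67978325 -0.45011486  0.095     ]]
```

```bash
cat >> h.py <<'E'
def down(yaw,tilt=0.,about=None):
    """tool z down, tool x at heading yaw; tilt about world horizontal axis of heading `about`"""
    M=np.array([[np.cos(yaw),np.sin(yaw),0],[np.sin(yaw),-np.cos(yaw),0],[0,0,-1.]])
    if tilt: M=R.from_rotvec(tilt*np.array([np.cos(about),np.sin(about),0])).as_matrix()@M
    return M
def plan(wps,grasp=False,p0=None,R0=None):
    """wps: list of (pos,Rmat); chain of calls; prints tool-axis shift, turn/2 and rows needed"""
    s=r.read_state()
    if p0 is None: p0=s['ee_pos'];R0=R.from_quat(s['eef_rot']).as_matrix()
    for p,M in wps:
        p=np.array(p,float)
        if grasp: p=p+M@[0,0,-r.tcp_to_grasp]
        d=R0.T@(p-p0); v=R.from_matrix(R0.T@M).as_rotvec()
        print('xyz',d.round(4),'a/2',(v/2).round(4),'rows %.1f %.1f'%(np.linalg.norm(d)/.0417,np.degrees(np.linalg.norm(v))/7.16))
        p0,R0=p,M
E
python3 - <<'E'
from h import *
w=.595
plan([((.30,-.48,.34),down(-.95)),((.42,-.33,.34),down(-.5)),((.45,-.13,.34),down(-.1)),((.45,.07,.34),down(.2)),((.44,.25,.34),down(.5)),((.416,.40,.30),down(.595))])
E
```

```text
xyz [-0.0805 -0.1552 -0.1181] a/2 [-1.0e-04  6.0e-04 -1.7e-01] rows 5.1 2.7
xyz [-0.0522 -0.1849  0.    ] a/2 [ 0.     0.    -0.225] rows 4.6 3.6
xyz [-0.0696 -0.1899  0.    ] a/2 [ 0.   0.  -0.2] rows 4.8 3.2
xyz [-0.02  -0.199  0.   ] a/2 [ 0.    0.   -0.15] rows 4.8 2.4
xyz [ 0.026  -0.1784  0.    ] a/2 [ 0.    0.   -0.15] rows 4.3 2.4
xyz [ 0.0509 -0.1431  0.04  ] a/2 [ 0.      0.     -0.0475] rows 3.8 0.8
```

```bash
python3 -m crank '[{"x":-0.08,"y":-0.155,"z":-0.118,"az":-0.17,"claw":-1},{"x":-0.08,"y":-0.155,"z":-0.118,"az":-0.17,"claw":-1},{"x":-0.08,"y":-0.155,"z":-0.118,"az":-0.17,"claw":-1},{"x":-0.08,"y":-0.155,"z":-0.118,"az":-0.17,"claw":-1},{"x":-0.08,"y":-0.155,"z":-0.118,"az":-0.17,"claw":-1}]'
python3 -m crank '[{"x":-0.052,"y":-0.185,"az":-0.225,"claw":-1},{"x":-0.052,"y":-0.185,"az":-0.225,"claw":-1},{"x":-0.052,"y":-0.185,"az":-0.225,"claw":-1},{"x":-0.052,"y":-0.185,"az":-0.225,"claw":-1},{"x":-0.052,"y":-0.185,"az":-0.225,"claw":-1}]'
python3 -m crank '[{"x":-0.07,"y":-0.19,"az":-0.2,"claw":-1},{"x":-0.07,"y":-0.19,"az":-0.2,"claw":-1},{"x":-0.07,"y":-0.19,"az":-0.2,"claw":-1},{"x":-0.07,"y":-0.19,"az":-0.2,"claw":-1},{"x":-0.07,"y":-0.19,"az":-0.2,"claw":-1}]'
python3 -m crank '[{"x":-0.02,"y":-0.199,"az":-0.15,"claw":-1},{"x":-0.02,"y":-0.199,"az":-0.15,"claw":-1},{"x":-0.02,"y":-0.199,"az":-0.15,"claw":-1},{"x":-0.02,"y":-0.199,"az":-0.15,"claw":-1},{"x":-0.02,"y":-0.199,"az":-0.15,"claw":-1}]'
python3 - <<'E'
from h import *
import pickle
c=snap('wrist'); pickle.dump(c,open('w1.pkl','wb')); cv2.imwrite('pics/w1.png',c['color'])
print(c['eye'],rot(c),c['fx'])
plan([((.44,.25,.34),down(.5)),((.416,.42,.24),down(.595))])
E
```

```text
[ 0.24073776 -0.58035504  0.3836493 ] [[ 0.27776163 -0.92728492 -0.25098037]
 [-0.96064813 -0.26863344 -0.07064875]
 [-0.0019102   0.26072734 -0.96541059]] 343.86038417675104
xyz [-0.7431 -0.4921 -0.1173] a/2 [-5.00e-04  4.00e-04 -8.95e-01] rows 21.6 14.3
xyz [ 0.0604 -0.1607  0.1   ] a/2 [ 0.      0.     -0.0475] rows 4.8 0.8schema error: expected keys x, y, z, ax, ay, az, claw
schema error: expected keys x, y, z, ax, ay, az, claw
schema error: expected keys x, y, z, ax, ay, az, claw
schema error: expected keys x, y, z, ax, ay, az, claw
```

All keys are required; resend in full.

```bash
python3 -m crank '[{"x":-0.08,"y":-0.155,"z":-0.118,"ax":0,"ay":0,"az":-0.17,"claw":-1},{"x":-0.08,"y":-0.155,"z":-0.118,"ax":0,"ay":0,"az":-0.17,"claw":-1},{"x":-0.08,"y":-0.155,"z":-0.118,"ax":0,"ay":0,"az":-0.17,"claw":-1},{"x":-0.08,"y":-0.155,"z":-0.118,"ax":0,"ay":0,"az":-0.17,"claw":-1},{"x":-0.08,"y":-0.155,"z":-0.118,"ax":0,"ay":0,"az":-0.17,"claw":-1}]'
python3 -m crank '[{"x":-0.052,"y":-0.185,"z":0,"ax":0,"ay":0,"az":-0.225,"claw":-1},{"x":-0.052,"y":-0.185,"z":0,"ax":0,"ay":0,"az":-0.225,"claw":-1},{"x":-0.052,"y":-0.185,"z":0,"ax":0,"ay":0,"az":-0.225,"claw":-1},{"x":-0.052,"y":-0.185,"z":0,"ax":0,"ay":0,"az":-0.225,"claw":-1},{"x":-0.052,"y":-0.185,"z":0,"ax":0,"ay":0,"az":-0.225,"claw":-1}]'
python3 -m crank '[{"x":-0.07,"y":-0.19,"z":0,"ax":0,"ay":0,"az":-0.2,"claw":-1},{"x":-0.07,"y":-0.19,"z":0,"ax":0,"ay":0,"az":-0.2,"claw":-1},{"x":-0.07,"y":-0.19,"z":0,"ax":0,"ay":0,"az":-0.2,"claw":-1},{"x":-0.07,"y":-0.19,"z":0,"ax":0,"ay":0,"az":-0.2,"claw":-1},{"x":-0.07,"y":-0.19,"z":0,"ax":0,"ay":0,"az":-0.2,"claw":-1}]'
python3 -m crank '[{"x":-0.02,"y":-0.199,"z":0,"ax":0,"ay":0,"az":-0.15,"claw":-1},{"x":-0.02,"y":-0.199,"z":0,"ax":0,"ay":0,"az":-0.15,"claw":-1},{"x":-0.02,"y":-0.199,"z":0,"ax":0,"ay":0,"az":-0.15,"claw":-1},{"x":-0.02,"y":-0.199,"z":0,"ax":0,"ay":0,"az":-0.15,"claw":-1},{"x":-0.02,"y":-0.199,"z":0,"ax":0,"ay":0,"az":-0.15,"claw":-1}]'
python3 - <<'E'
from h import *
import pickle
c=snap('wrist'); pickle.dump(c,open('w1.pkl','wb')); cv2.imwrite('pics/w1.png',c['color'])
print(c['eye'],rot(c)[:,2],c['fx'])
plan([((.44,.25,.34),down(.5)),((.416,.42,.24),down(.595))])
E
```

```text
time: 0.57
ee_pos: [0.2994, -0.4805, 0.3403]
eef_rot: [0.889, -0.457, -0.0, 0.0]
ft_force: [1.3, -0.2, 0.3]
width: 0.0871
time: 0.98
ee_pos: [0.4215, -0.3277, 0.3394]
eef_rot: [0.97, -0.243, 0.0, -0.0]
ft_force: [-0.1, 0.6, 0.3]
width: 0.0872
time: 1.4
ee_pos: [0.4484, -0.1288, 0.3393]
eef_rot: [0.999, -0.048, 0.0, 0.0]
ft_force: [0.5, -0.2, 0.5]
width: 0.0872
time: 1.82
ee_pos: [0.4477, 0.0716, 0.3394]
eef_rot: [0.995, 0.101, 0.0, 0.0]
ft_force: [0.6, 0.4, -0.8]
width: 0.0871
[0.43255797 0.14161061 0.50119635] [ 0.0528029  -0.25499732 -0.96549895] 343.86038417675104
xyz [ 2.870e-02 -1.698e-01 -1.000e-04] a/2 [-0.0004 -0.0008 -0.1455] rows 4.1 2.3
xyz [ 0.0604 -0.1607  0.1   ] a/2 [ 0.      0.     -0.0475] rows 4.8 0.8
```

```bash
python3 -m crank '[{"x":0.029,"y":-0.17,"z":0,"ax":0,"ay":0,"az":-0.146,"claw":-1},{"x":0.029,"y":-0.17,"z":0,"ax":0,"ay":0,"az":-0.146,"claw":-1},{"x":0.029,"y":-0.17,"z":0,"ax":0,"ay":0,"az":-0.146,"claw":-1},{"x":0.029,"y":-0.17,"z":0,"ax":0,"ay":0,"az":-0.146,"claw":-1},{"x":0.029,"y":-0.17,"z":0,"ax":0,"ay":0,"az":-0.146,"claw":-1}]'
python3 -m crank '[{"x":0.06,"y":-0.16,"z":0.1,"ax":0,"ay":0,"az":-0.0475,"claw":-1},{"x":0.06,"y":-0.16,"z":0.1,"ax":0,"ay":0,"az":-0.0475,"claw":-1},{"x":0.06,"y":-0.16,"z":0.1,"ax":0,"ay":0,"az":-0.0475,"claw":-1},{"x":0.06,"y":-0.16,"z":0.1,"ax":0,"ay":0,"az":-0.0475,"claw":-1},{"x":0.06,"y":-0.16,"z":0.1,"ax":0,"ay":0,"az":-0.0475,"claw":-1}]'
python3 - <<'E'
from h import *
import pickle
c=snap('wrist'); pickle.dump(c,open('w2.pkl','wb'))
a=cv2.resize(c['color'],(768,576),interpolation=cv2.INTER_CUBIC)
# overlay predicted wedge
m=np.array([.458,.365]);t=np.arctan2(-.83,.56);X=np.array([np.cos(t),np.sin(t)]);Y=np.array([-X[1],X[0]])
for x,z in((.095,.004),(-.07,.073),(-.095,.073),(-.095,0)):
    P=[np.r_[m+x*X+s*.018*Y,z] for s in(-1,1)]
    q=proj(c,P)*1.5; cv2.line(a,*[tuple(map(int,k)) for k in q],(0,0,255),1)
cv2.imwrite('pics/w2.png',a)
E
```

```text
time: 2.28
ee_pos: [0.4406, 0.2475, 0.3393]
eef_rot: [0.969, 0.248, 0.0, -0.001]
ft_force: [-1.1, 1.5, -0.4]
width: 0.0873
time: 2.7
ee_pos: [0.4191, 0.4121, 0.2369]
eef_rot: [0.957, 0.29, -0.001, 0.0]
ft_force: [-0.5, 0.1, 0.6]
width: 0.0872
```

View pics/w2.png

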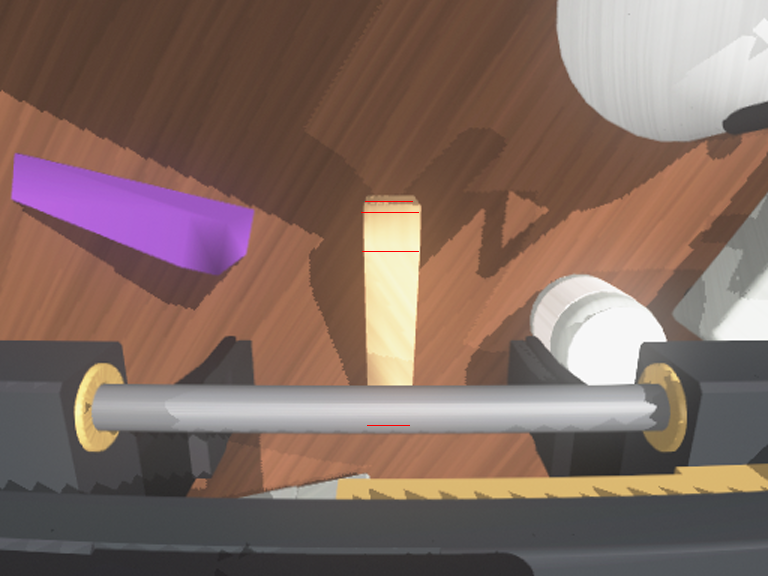

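```bash
python3 - <<'E'
from h import *
t=-.977;M=down(t+np.pi/2,.26,t-np.pi/2);print(M[:,2],r.read_state()['joint_positions'].round(2))
g=np.array([.411,.4347,.037])
plan([(g-.10*M[:,2],M),(g,M)],True)
E
```

```text
[ 0.14383953 -0.21307416 -0.96638998] [-0.07  0.42 -1.03  1.5   0.36  1.42 -0.52]
xyz [ 0.0073 -0.0393  0.1186] a/2 [-1.314e-01  2.500e-03  1.000e-04] rows 3.0 2.1
xyz [-0.   0.   0.1] a/2 [0. 0. 0.] rows 2.4 0.0
```

```bash
python3 -m crank '[{"x":0.007,"y":-0.039,"z":0.04,"ax":-0.065,"ay":0.002,"az":0,"claw":-1},{"x":0.007,"y":-0.039,"z":0.08,"ax":-0.131,"ay":0.002,"az":0,"claw":-1},{"x":0.007,"y":-0.039,"z":0.119,"ax":-0.131,"ay":0.002,"az":0,"claw":-1},{"x":0.007,"y":-0.039,"z":0.119,"ax":-0.131,"ay":0.002,"az":0,"claw":-1},{"x":0.007,"y":-0.039,"z":0.119,"ax":-0.131,"ay":0.002,"az":0,"claw":-1}]'
python3 - <<'E'
from h import *
import pickle
t=-.977;M=down(t+np.pi/2,.26,t-np.pi/2);g=np.array([.411,.4347,.037])
plan([(g,M)],True)
c=snap('wrist');a=c['color']
m=np.array([.4558,.3683]);X=np.array([np.cos(t),np.sin(t)]);Y=np.array([-X[1],X[0]])
for x,z in((.095,.004),(-.07,.073),(-.095,.073),(-.095,0)):
    P=[np.r_[m+x*X+s*.018*Y,z] for s in(-1,1)]
    q=proj(c,P); print(x,q.round())
hsv=cv2.cvtColor(a,cv2.COLOR_BGR2HSV);mk=cv2.inRange(hsv,(12,60,150),(28,200,255))
n,l,s,_=cv2.connectedComponentsWithStats(mk);i=1+np.argmax(s[1:,4]);print(s[i])
for y in range(s[i][1]+2,s[i][1]+s[i][3],12):
    k=np.where(l[y]==i)[0];print(y,k.min(),k.max(),end='; ')
E
```

```text
time: 3.17
ee_pos: [0.4016, 0.4453, 0.1148]
eef_rot: [0.948, 0.289, 0.036, 0.127]
ft_force: [-0.3, -1.4, -1.3]
width: 0.0866
xyz [ 0.0023 -0.0068  0.0975] a/2 [ 0.0021  0.0024 -0.0005] rows 2.3 0.1
0.095 [[239. 318.]
 [273. 318.]]
-0.07 [[229. 234.]
 [285. 234.]]
-0.095 [[228. 202.]
 [286. 202.]]
-0.095 [[234. 154.]
 [279. 154.]]
[ 229  152   60  105 5250]
154 235 280; 166 234 282; 178 232 284; 190 230 286; 202 229 288; 214 230 287; 226 230 286; 238 231 285; 250 232 277;
```

```bash
python3 -m crank '[{"x":0.002,"y":-0.007,"z":0.035,"ax":0,"ay":0,"az":0,"claw":-1},{"x":0.002,"y":-0.007,"z":0.07,"ax":0,"ay":0,"az":0,"claw":-1},{"x":0.002,"y":-0.007,"z":0.0975,"ax":0,"ay":0,"az":0,"claw":-1},{"x":0.002,"y":-0.007,"z":0.0975,"ax":0,"ay":0,"az":0,"claw":-1},{"x":0.002,"y":-0.007,"z":0.0975,"ax":0,"ay":0,"az":0,"claw":-1}]' 60
python3 -m crank '[{"x":0,"y":0,"z":0,"ax":0,"ay":0,"az":0,"claw":1},{"x":0,"y":0,"z":0,"ax":0,"ay":0,"az":0,"claw":1},{"x":0,"y":0,"z":0,"ax":0,"ay":0,"az":0,"claw":1},{"x":0,"y":0,"z":0,"ax":0,"ay":0,"az":0,"claw":1},{"x":0,"y":0,"z":0,"ax":0,"ay":0,"az":0,"claw":1}]' 60
python3 - <<'E'
from h import *
M=R.from_quat(r.read_state()['eef_rot']).as_matrix();p=r.read_state()['ee_pos'];print(M.round(3),p)
# wedge pose relative to tool
t=-.977;W=np.eye(3);W[:2,:2]=[[np.cos(t),-np.sin(t)],[np.sin(t),np.cos(t)]];w=np.array([.4558,.3683,0])
np.savez('wt.npz',A=M.T@W,b=M.T@(w-p)) 
# cw frame
a=.834;C=np.array([[np.cos(a),-np.sin(a),0],[np.sin(a),np.cos(a),0],[0,0,1]]);o=np.array([.5788,-.0271,0])
def tool(cwxyz):  # wedge origin (underside mid) in cw, wedge x = -y_cw
    Wd=C@np.array([[0,1,0],[-1,0,0],[0,0,1.]]);Md=Wd@(M.T@W).T
    return o+C@np.array(cwxyz)-Md@(M.T@(w-p)),Md
up=(p+[0,0,.2],M)
pre=tool((.053,.102+.095+.02,.131+.02)); pre2=tool((.053,.102+.095+.015,.131)); high=tool((.053,.102+.095+.06,.131+.07))
plan([up,high,pre,pre2])
E
```

```text
time: 3.63
ee_pos: [0.4185, 0.4315, 0.0258]
eef_rot: [0.949, 0.285, 0.04, 0.125]
ft_force: [-0.1, 1.8, 0.8]
width: 0.0869
time: 4.05
ee_pos: [0.417, 0.4327, 0.0251]
eef_rot: [0.949, 0.287, 0.04, 0.124]
ft_force: [-0.6, 0.1, -0.5]
width: 0.0614
[[ 0.832  0.534  0.148]
 [ 0.554 -0.805 -0.213]
 [ 0.005  0.259 -0.966]] [0.41701675 0.43271402 0.02512529]
xyz [ 0.001   0.0518 -0.1932] a/2 [0. 0. 0.] rows 4.8 0.0
xyz [-0.1461  0.1322  0.0336] a/2 [ 0.0006  0.0311 -0.116 ] rows 4.8 1.9
xyz [-0.      0.0257  0.0586] a/2 [0. 0. 0.] rows 1.5 0.0
xyz [-0.0001 -0.0003  0.0206] a/2 [0. 0. 0.] rows 0.5 0.0
```

```bash
python3 -m crank '[{"x":0,"y":0,"z":0,"ax":0,"ay":0,"az":0,"claw":1},{"x":0,"y":0,"z":0,"ax":0,"ay":0,"az":0,"claw":1},{"x":0,"y":0,"z":0,"ax":0,"ay":0,"az":0,"claw":1},{"x":0,"y":0,"z":0,"ax":0,"ay":0,"az":0,"claw":1},{"x":0,"y":0,"z":0,"ax":0,"ay":0,"az":0,"claw":1}]' 60
python3 -m crank '[{"x":0,"y":0,"z":0,"ax":0,"ay":0,"az":0,"claw":1},{"x":0,"y":0,"z":0,"ax":0,"ay":0,"az":0,"claw":1},{"x":0,"y":0,"z":0,"ax":0,"ay":0,"az":0,"claw":1},{"x":0,"y":0,"z":0,"ax":0,"ay":0,"az":0,"claw":1},{"x":0,"y":0,"z":0,"ax":0,"ay":0,"az":0,"claw":1}]' 60
python3 -m crank '[{"x":0,"y":0.008,"z":-0.03,"ax":0,"ay":0,"az":0,"claw":1},{"x":0,"y":0.018,"z":-0.067,"ax":0,"ay":0,"az":0,"claw":1},{"x":0,"y":0.028,"z":-0.106,"ax":0,"ay":0,"az":0,"claw":1},{"x":0,"y":0.038,"z":-0.145,"ax":0,"ay":0,"az":0,"claw":1},{"x":0,"y":0.047,"z":-0.176,"ax":0,"ay":0,"az":0,"claw":1}]' 60
python3 - <<'E'
from h import *
s=r.read_state();M=R.from_quat(s['eef_rot']).as_matrix();print(M.round(3),s['joint_positions'].round(2))
E
```

```text
time: 4.47
ee_pos: [0.4166, 0.4322, 0.0243]
eef_rot: [0.949, 0.287, 0.04, 0.125]
ft_force: [-2.5, -0.9, 0.8]
width: 0.0357
time: 4.88
ee_pos: [0.4167, 0.4322, 0.0243]
eef_rot: [0.949, 0.287, 0.04, 0.125]
ft_force: [-2.5, -0.6, 2.4]
width: 0.0355
time: 5.3
ee_pos: [0.4163, 0.4325, 0.2092]
eef_rot: [0.949, 0.287, 0.041, 0.124]
ft_force: [1.1, 1.0, -2.5]
width: 0.0355
[[ 0.832  0.535  0.148]
 [ 0.555 -0.805 -0.212]
 [ 0.006  0.258 -0.966]] [-0.35  0.5  -0.92  1.46  0.6   1.54 -0.72]
```

```bash
cat > cw.py <<'E'
from h import *
s=r.read_state();M0=np.array([[ 0.832,0.535,0.148],[0.555,-0.805,-0.212],[0.006,0.258,-0.966]]);p0=np.array([.4167,.4322,.0243])
U,_,V=np.linalg.svd(M0);M0=U@V
t=.588-np.pi/2;W=np.array([[np.cos(t),-np.sin(t),0],[np.sin(t),np.cos(t),0],[0,0,1]]);w=np.array([.4558,.3683,0])
b=W.T@(p0-w); b[1]=0; A=W.T@M0   # tool in wedge frame, jaw-centred
a=.834;C=np.array([[np.cos(a),-np.sin(a),0],[np.sin(a),np.cos(a),0],[0,0,1]]);o=np.array([.5788,-.0271,0])
Wd=C@np.array([[0,1,0],[-1,0,0],[0,0,1.]])
def tool(nose,z,x=.053): # nose: mm beyond hatch edge (m), z underside
    return o+C@np.array([x,.102+.095-nose,z])+Wd@b, Wd@A
def wedge():
    s=r.read_state();M=R.from_quat(s['eef_rot']).as_matrix();Q=M@A.T
    q=C.T@(s['ee_pos']-Q@b-o); print('wedge mid cw',q.round(4),'nose beyond',(.197-q[1]).round(4),'F',(C.T@s['ft_force']).round(1)); return C.T@Q
E
python3 - <<'E'
from cw import *
plan([tool(-.06,.20),tool(-.02,.145)])
E
```

```text
xyz [-0.149   0.1372  0.0202] a/2 [ 0.0008  0.0317 -0.119 ] rows 4.9 2.0
xyz [-0.0003  0.0244  0.0635] a/2 [0. 0. 0.] rows 1.6 0.0
```

```bash
python3 -m crank '[{"x":-0.03,"y":0.027,"z":0.004,"ax":0,"ay":0.006,"az":-0.024,"claw":1},{"x":-0.06,"y":0.055,"z":0.008,"ax":0,"ay":0.013,"az":-0.048,"claw":1},{"x":-0.09,"y":0.082,"z":0.012,"ax":0,"ay":0.019,"az":-0.071,"claw":1},{"x":-0.12,"y":0.11,"z":0.016,"ax":0.001,"ay":0.025,"az":-0.095,"claw":1},{"x":-0.149,"y":0.137,"z":0.02,"ax":0.001,"ay":0.032,"az":-0.119,"claw":1}]' 60
python3 -m crank '[{"x":0,"y":0.008,"z":0.02,"ax":0,"ay":0,"az":0,"claw":1},{"x":0,"y":0.016,"z":0.042,"ax":0,"ay":0,"az":0,"claw":1},{"x":0,"y":0.024,"z":0.063,"ax":0,"ay":0,"az":0,"claw":1},{"x":0,"y":0.024,"z":0.063,"ax":0,"ay":0,"az":0,"claw":1},{"x":0,"y":0.024,"z":0.063,"ax":0,"ay":0,"az":0,"claw":1}]' 60
python3 - <<'E'
from cw import *
print(wedge().round(3));plan([tool(-.012,.134)])
c=snap('wrist','w3.png')
top=snap('top');cv2.imwrite('pics/t3.png',top['color'])
sc=snap('scene')
cr=sc['color'][120:300,140:380];A_=cv2.resize(cr,(800,600),interpolation=cv2.INTER_CUBIC)
f=lambda P:tuple(((proj(sc,[o+C@np.array(P)])[0]-[140,120])*800/240).astype(int))
for P in [(.053,.102,.13),(.125,-.045,.134),(.16,.225,.13),(-.16,.225,.13),(.16,-.225,.13),(.125,.102,.134),(-.145,.102,.139)]: cv2.drawMarker(A_,f(P),(0,0,255),0,14)
cv2.imwrite('pics/s3.png',A_)
E
```

```text
time: 5.72
ee_pos: [0.3705, 0.2435, 0.2205]
eef_rot: [0.909, 0.397, 0.053, 0.119]
ft_force: [-0.3, -0.2, -0.8]
width: 0.0359
time: 6.13
ee_pos: [0.3995, 0.2186, 0.1663]
eef_rot: [0.909, 0.396, 0.052, 0.118]
ft_force: [0.3, 1.0, -2.3]
width: 0.0358
wedge mid cw [0.0605 0.2231 0.1419] nose beyond -0.0261 F [ 1.   0.5 -2.3]
[[-0.012  1.     0.005]
 [-1.    -0.012 -0.002]
 [-0.002 -0.005  1.   ]]
xyz [-0.0083  0.0116  0.0113] a/2 [-0.0009  0.0038 -0.0052] rows 0.4 0.1
```

View pics/s3.png

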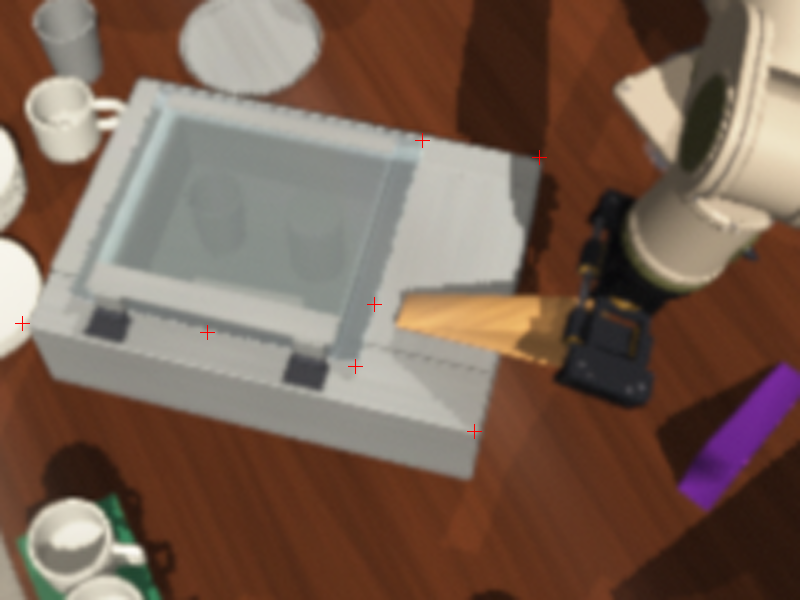

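```bash
python3 -m crank '[{"x":-0.004,"y":0.005,"z":0.005,"ax":0,"ay":0.002,"az":-0.005,"claw":1},{"x":-0.008,"y":0.012,"z":0.012,"ax":0,"ay":0.004,"az":-0.005,"claw":1},{"x":-0.008,"y":0.012,"z":0.012,"ax":0,"ay":0.004,"az":-0.005,"claw":1},{"x":-0.008,"y":0.012,"z":0.012,"ax":0,"ay":0.004,"az":-0.005,"claw":1},{"x":-0.008,"y":0.012,"z":0.012,"ax":0,"ay":0.004,"az":-0.005,"claw":1}]' 60
python3 - <<'E'
from cw import *
print(wedge().round(3));plan([tool(-.012,.131),tool(.02,.131),tool(.06,.131)])
c=snap('wrist','w4.png')
E
```

```text
time: 6.7
ee_pos: [0.4052, 0.2037, 0.1586]
eef_rot: [0.907, 0.401, 0.056, 0.117]
ft_force: [0.1, -0.4, -1.4]
width: 0.0359
wedge mid cw [0.0544 0.2088 0.1343] nose beyond -0.0118 F [-0.3 -0.3 -1.4]
[[ 0.     1.    -0.002]
 [-1.     0.    -0.001]
 [-0.001  0.002  1.   ]]
xyz [-0.0013 -0.0011  0.0032] a/2 [-0.0003 -0.0012 -0.0001] rows 0.1 0.0
xyz [-0.      0.0309  0.0083] a/2 [0. 0. 0.] rows 0.8 0.0
xyz [-0.      0.0386  0.0103] a/2 [0. 0. 0.] rows 1.0 0.0
```

View pics/w4.png

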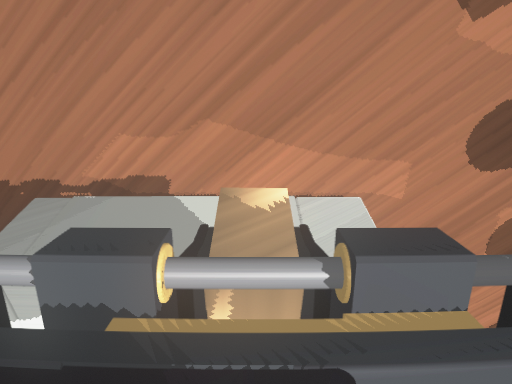

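```bash
python3 -m crank '[{"x":-0.001,"y":-0.001,"z":0.0035,"ax":0,"ay":-0.001,"az":0,"claw":1},{"x":-0.001,"y":-0.001,"z":0.0035,"ax":0,"ay":-0.001,"az":0,"claw":1},{"x":-0.001,"y":0.008,"z":0.006,"ax":0,"ay":-0.001,"az":0,"claw":1},{"x":-0.001,"y":0.017,"z":0.0085,"ax":0,"ay":-0.001,"az":0,"claw":1},{"x":-0.001,"y":0.026,"z":0.011,"ax":0,"ay":-0.001,"az":0,"claw":1}]' 60
python3 - <<'E'
from cw import *
wedge();plan([tool(.04,.131)])
E
```

```text
time: 7.17
ee_pos: [0.4253, 0.1843, 0.1544]
eef_rot: [0.907, 0.402, 0.055, 0.117]
ft_force: [-14.0, 12.2, 8.0]
width: 0.0355
wedge mid cw [0.0535 0.181  0.1299] nose beyond 0.016 F [-0.3 18.6  8. ]
xyz [-0.0005  0.0233  0.0052] a/2 [-0.0013 -0.0002  0.0003] rows 0.6 0.0
```

```bash
python3 -m crank '[{"x":0,"y":0.005,"z":0.001,"ax":0,"ay":0,"az":0,"claw":1},{"x":0,"y":0.010,"z":0.0023,"ax":0,"ay":0,"az":0,"claw":1},{"x":0,"y":0.015,"z":0.0036,"ax":0,"ay":0,"az":0,"claw":1},{"x":0,"y":0.02,"z":0.005,"ax":0,"ay":0,"az":0,"claw":1},{"x":0,"y":0.025,"z":0.0063,"ax":0,"ay":0,"az":0,"claw":1}]' 60
python3 - <<'E'
from cw import *
wedge();plan([tool(.06,.131)])
sc=snap('scene')
cr=sc['color'][120:300,140:380];A_=cv2.resize(cr,(640,480),interpolation=cv2.INTER_CUBIC)
cv2.imwrite('pics/s4.png',A_)
E
```

```text
time: 7.58
ee_pos: [0.4432, 0.1689, 0.1547]
eef_rot: [0.906, 0.403, 0.055, 0.116]
ft_force: [-14.7, 12.1, 5.1]
width: 0.0357
wedge mid cw [0.0543 0.1574 0.1301] nose beyond 0.0396 F [-0.9 19.   5.1]
xyz [-0.0011  0.0198  0.0045] a/2 [-0.0021 -0.0005  0.0014] rows 0.5 0.0
```

View pics/s4.png

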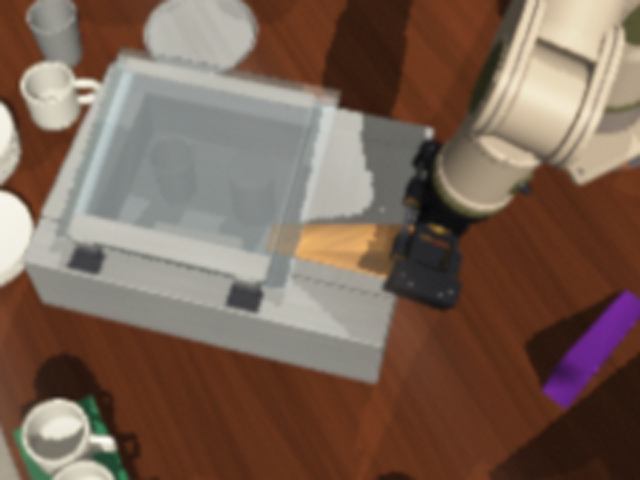

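```bash
python3 -m crank '[{"x":0,"y":0.006,"z":0.0015,"ax":0,"ay":0,"az":0,"claw":1},{"x":0,"y":0.013,"z":0.003,"ax":0,"ay":0,"az":0,"claw":1},{"x":-0.001,"y":0.02,"z":0.0047,"ax":0,"ay":0,"az":0,"claw":1},{"x":-0.001,"y":0.027,"z":0.0065,"ax":0,"ay":0,"az":0,"claw":1},{"x":-0.001,"y":0.034,"z":0.0085,"ax":0,"ay":0,"az":0,"claw":1}]' 60
python3 - <<'E'
from cw import *
wedge();plan([tool(.107,.130)])
E
```

```text
time: 8.05
ee_pos: [0.4683, 0.1434, 0.1547]
eef_rot: [0.907, 0.402, 0.054, 0.116]
ft_force: [-13.0, 8.0, 2.6]
width: 0.0357
wedge mid cw [0.0522 0.1216 0.13  ] nose beyond 0.0754 F [-2.8 15.   2.6]
xyz [0.0009 0.0304 0.0084] a/2 [-0.0021  0.0004  0.0009] rows 0.8 0.0
```

```bash
python3 -m crank '[{"x":0,"y":0.006,"z":0.0015,"ax":0,"ay":0,"az":0,"claw":1},{"x":0,"y":0.012,"z":0.003,"ax":0,"ay":0,"az":0,"claw":1},{"x":0,"y":0.018,"z":0.0047,"ax":0,"ay":0,"az":0,"claw":1},{"x":0,"y":0.024,"z":0.0062,"ax":0,"ay":0,"az":0,"claw":1},{"x":0,"y":0.03,"z":0.0078,"ax":0,"ay":0,"az":0,"claw":1}]' 60
python3 - <<'E'
from cw import *
wedge();plan([tool(.13,.130)])
E
```

```text
time: 8.47
ee_pos: [0.4914, 0.1217, 0.1546]
eef_rot: [0.907, 0.402, 0.054, 0.116]
ft_force: [-9.1, 5.8, 1.5]
width: 0.0357
wedge mid cw [0.0514 0.09   0.13  ] nose beyond 0.107 F [-1.8 10.6  1.5]
xyz [0.0015 0.0221 0.0061] a/2 [-0.002   0.001   0.0005] rows 0.6 0.0
```

```bash
python3 -m crank '[{"x":0.001,"y":0.005,"z":0.0013,"ax":0,"ay":0,"az":0,"claw":1},{"x":0.001,"y":0.01,"z":0.0026,"ax":0,"ay":0,"az":0,"claw":1},{"x":0.001,"y":0.016,"z":0.0042,"ax":0,"ay":0,"az":0,"claw":1},{"x":0.001,"y":0.021,"z":0.0056,"ax":0,"ay":0,"az":0,"claw":1},{"x":0.001,"y":0.021,"z":0.0056,"ax":0,"ay":0,"az":0,"claw":1}]' 60
python3 - <<'E'
from cw import *
wedge()
sc=snap('scene')
cr=sc['color'][120:300,140:380];A_=cv2.resize(cr,(640,480),interpolation=cv2.INTER_CUBIC)
cv2.imwrite('pics/s5.png',A_)
E
```

```text
time: 8.88
ee_pos: [0.5092, 0.1061, 0.1545]
eef_rot: [0.907, 0.401, 0.054, 0.117]
ft_force: [-1.7, -0.3, -4.9]
width: 0.0355
wedge mid cw [0.0517 0.0662 0.13  ] nose beyond 0.1308 F [-1.4  1.  -4.9]
```

View pics/s5.png

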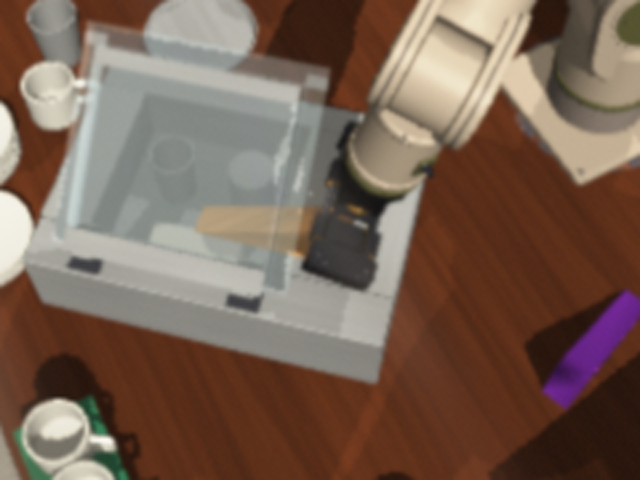

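```bash
python3 -m crank '[{"x":0,"y":0,"z":0,"ax":0,"ay":0,"az":0,"claw":-0.4},{"x":0,"y":0,"z":0,"ax":0,"ay":0,"az":0,"claw":-0.4},{"x":0,"y":0,"z":0,"ax":0,"ay":0,"az":0,"claw":-0.4},{"x":0,"y":0,"z":0,"ax":0,"ay":0,"az":0,"claw":-0.4},{"x":0,"y":0,"z":0,"ax":0,"ay":0,"az":0,"claw":-0.4}]' 60
python3 -m crank '[{"x":0,"y":-0.0,"z":-0.01,"ax":0,"ay":0,"az":0,"claw":-0.4},{"x":0,"y":0,"z":-0.03,"ax":0,"ay":0,"az":0,"claw":-0.4},{"x":0,"y":-0.01,"z":-0.06,"ax":0,"ay":0,"az":0,"claw":-0.4},{"x":0,"y":-0.02,"z":-0.09,"ax":0,"ay":0,"az":0,"claw":-0.4},{"x":0,"y":-0.03,"z":-0.12,"ax":0,"ay":0,"az":0,"claw":-0.4}]' 60
python3 - <<'E'
from cw import *
import pickle
print(r.read_state()['joint_positions'].round(2))
sc=snap('scene');pickle.dump(sc,open('sc6.pkl','wb'));tp=snap('top');pickle.dump(tp,open('tp6.pkl','wb'))
A_=cv2.resize(sc['color'][120:300,140:380],(640,480),interpolation=cv2.INTER_CUBIC)
B_=cv2.resize(tp['color'][70:250,180:420],(640,480),interpolation=cv2.INTER_CUBIC)
def lid(th,px,pz,py): # point on hatch, px = distance from hinge, pz normal
    return o+C@np.array([.125-px*np.cos(th)-pz*np.sin(th)*1, py, .134+px*np.sin(th)*1+pz*np.cos(th)*-0+pz*np.cos(th)])
def lid(th,d,n,y): return o+C@np.array([.125-d*np.cos(th)+n*np.sin(th),y,.134+d*np.sin(th)+n*np.cos(th)])
for th,col in ((.6,(0,0,255)),(.67,(0,160,0)),(.74,(255,0,0))):
  for im,c,of in((A_,sc,[140,120]),(B_,tp,[180,70])):
    q=((proj(c,[lid(th,.27,.005,-.192),lid(th,.27,.005,.102),lid(th,0,0,.102)])-of)*640/240).astype(int)
    cv2.polylines(im,[q],False,col,1)
cv2.imwrite('pics/s6.png',A_);cv2.imwrite('pics/t6.png',B_)
cv2.imwrite('pics/both6.png',cv2.resize(np.vstack([A_[:300],B_[:400]]),(549,600)))
E
```

```text
time: 9.35
ee_pos: [0.5097, 0.1076, 0.1558]
eef_rot: [0.907, 0.401, 0.056, 0.118]
ft_force: [-0.8, -0.4, 0.0]
width: 0.0582
time: 9.77
ee_pos: [0.4636, 0.1483, 0.2656]
eef_rot: [0.907, 0.402, 0.055, 0.117]
ft_force: [2.1, 0.3, 0.7]
width: 0.0608
[ 0.35 -0.06 -0.88  1.82  0.21  1.28  0.25]
```

View pics/both6.png

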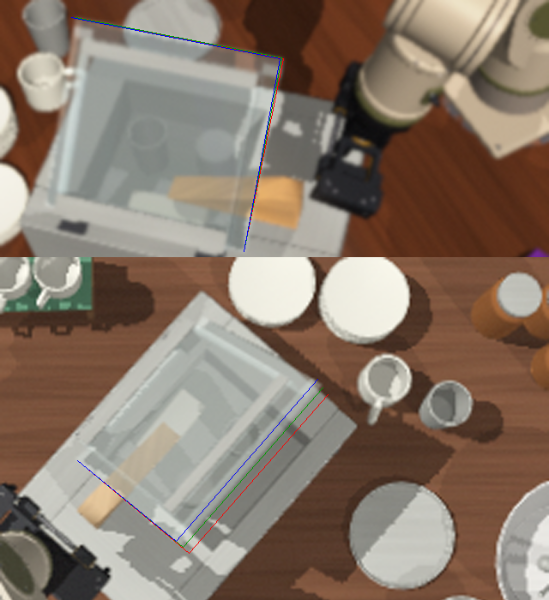

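```bash
python3 - <<'E'
from cw import *
import pickle
sc=pickle.load(open('sc6.pkl','rb'))
P=onz(sc,[(236,184.1)],.142)[0];print(P,(C.T@(P-o)).round(3), proj(sc,[[.544,-.0395,.142]]))
G=np.array([-.033,.018,.12]);ph=.75
u=np.array([-np.sin(ph),0,np.cos(ph)])
Mg=down(a+np.pi/2,ph,a-np.pi/2+np.pi);print((C.T@Mg).round(3))
wp=[((.455,.13,.43),down(.834)),((.46,-.02,.45),down(1.4)),((.43,-.15,.45),down(1.95))]
plan(wp)
plan([(o+C@(G+.2*u),Mg)],True,p0=np.array(wp[-1][0]),R0=wp[-1][1])
E
```

```text
[ 0.54206014 -0.03148609  0.142     ] [-0.028  0.024  0.142] [[234.42789891 182.56274065]]
[[-0.     0.732 -0.682]
 [ 1.    -0.     0.   ]
 [ 0.    -0.682 -0.732]]
xyz [-0.0202  0.049  -0.1539] a/2 [ 0.1325 -0.0061  0.0015] rows 3.9 2.1
xyz [-0.1077  0.1045 -0.02  ] a/2 [ 0.     0.    -0.283] rows 3.6 4.5
xyz [-0.1332 -0.0075  0.    ] a/2 [ 0.     0.    -0.275] rows 3.2 4.4
xyz [-0.0047  0.0123  0.1973] a/2 [ 0.3684 -0.0852 -0.2166] rows 4.7 7.0
```

```bash
cat >> cw.py <<'E'
G=np.array([-.031,.019,.12]);ph=.75
u=np.array([-np.sin(ph),0,np.cos(ph)])
Mg=down(a+np.pi/2,ph,a-np.pi/2)
E
python3 - <<'E'
from cw import *
print((C.T@Mg).round(3))
p0=(.43,-.15,.45)
plan([(o+C@(G+.2*u),Mg)],True,p0=np.array(p0),R0=down(1.95))
E
python3 -m crank '[{"x":-0.005,"y":0.01,"z":-0.035,"ax":0.03,"ay":-0.002,"az":0,"claw":-0.5},{"x":-0.01,"y":0.02,"z":-0.07,"ax":0.06,"ay":-0.004,"az":0,"claw":-0.5},{"x":-0.015,"y":0.035,"z":-0.105,"ax":0.09,"ay":-0.006,"az":0,"claw":-0.5},{"x":-0.02,"y":0.045,"z":-0.14,"ax":0.12,"ay":-0.006,"az":0,"claw":-0.5},{"x":-0.02,"y":0.049,"z":-0.154,"ax":0.132,"ay":-0.006,"az":0,"claw":-0.5}]' 25
python3 -m crank '[{"x":-0.108,"y":0.105,"z":-0.02,"ax":0,"ay":0,"az":-0.283,"claw":-0.5},{"x":-0.108,"y":0.105,"z":-0.02,"ax":0,"ay":0,"az":-0.283,"claw":-0.5},{"x":-0.108,"y":0.105,"z":-0.02,"ax":0,"ay":0,"az":-0.283,"claw":-0.5},{"x":-0.108,"y":0.105,"z":-0.02,"ax":0,"ay":0,"az":-0.283,"claw":-0.5},{"x":-0.108,"y":0.105,"z":-0.02,"ax":0,"ay":0,"az":-0.283,"claw":-0.5}]' 25
python3 -c "
from bench import r
print(r.read_state()['joint_positions'].round(2))"
```

```text
[[-0.     0.732  0.682]
 [ 1.    -0.    -0.   ]
 [-0.     0.682 -0.732]]
xyz [0.0083 0.0365 0.1973] a/2 [-0.3684  0.0852 -0.2166] rows 4.8 7.0
time: 10.28
ee_pos: [0.4574, 0.1246, 0.4295]
eef_rot: [0.915, 0.403, -0.002, -0.001]
ft_force: [0.9, -1.1, 0.4]
width: 0.0648
time: 10.7
ee_pos: [0.4613, -0.0299, 0.4456]
eef_rot: [0.772, 0.636, -0.004, -0.001]
ft_force: [0.4, -0.7, 0.2]
width: 0.0656
[ 0.58 -0.02 -0.6   1.4  -0.01  1.76  1.36]
```

```bash
python3 -m crank '[{"x":-0.12,"y":0,"z":0,"ax":-0.05,"ay":0,"az":-0.06,"claw":-0.5},{"x":-0.12,"y":0,"z":0,"ax":-0.1,"ay":0,"az":-0.12,"claw":-0.5},{"x":-0.12,"y":0,"z":0,"ax":-0.12,"ay":0,"az":-0.2,"claw":-0.5},{"x":-0.12,"y":0,"z":0,"ax":-0.12,"ay":0,"az":-0.2,"claw":-0.5},{"x":-0.12,"y":0,"z":0,"ax":-0.12,"ay":0,"az":-0.2,"claw":-0.5}]' 25
python3 -c "
from cw import *
s=r.read_state();print(s['joint_positions'].round(2));print((C.T@R.from_quat(s['eef_rot']).as_matrix()).round(2))
plan([(o+C@(G+.25*u),Mg),(o+C@(G+.15*u),Mg)],True)"
```

```text
time: 11.12
ee_pos: [0.4366, -0.1469, 0.4459]
eef_rot: [0.624, 0.772, 0.073, 0.092]
ft_force: [-0.3, 0.6, 0.3]
width: 0.0652
[ 0.71 -0.22 -0.34  1.59 -0.15  1.53  2.14]
[[ 0.59  0.79  0.15]
 [ 0.81 -0.56 -0.17]
 [-0.05  0.23 -0.97]]
xyz [ 0.0007 -0.0358  0.1527] a/2 [-0.2595  0.1714 -0.2687] rows 3.8 6.6
xyz [-0.   0.   0.1] a/2 [0. 0. 0.] rows 2.4 0.0
```

```bash
cat >> cw.py <<'E'
ph=.8
u=np.array([-np.sin(ph),0,np.cos(ph)])
Mg=down(a-np.pi/2,ph,a-np.pi/2)
E
python3 -c "
from cw import *
print((C.T@Mg).round(2))
plan([((.43,-.14,.45),down(1.3)),((.43,-.14,.45),down(.7)),((.43,-.14,.45),down(.1)),((.43,-.14,.45),down(-.4,.3,a-np.pi/2))])
plan([(o+C@(G+.22*u),Mg),(o+C@(G+.12*u),Mg)],True,np.array([.43,-.14,.45]),down(-.4,.3,a-np.pi/2))"
```

```text
[[-0.   -0.7   0.72]
 [-1.   -0.   -0.  ]
 [ 0.   -0.72 -0.7 ]]
xyz [ 0.0079 -0.0039 -0.0055] a/2 [ 0.1186 -0.0025  0.2401] rows 0.2 4.3
xyz [0. 0. 0.] a/2 [0.  0.  0.3] rows 0.0 4.8
xyz [0. 0. 0.] a/2 [0.  0.  0.3] rows 0.0 4.8
xyz [0. 0. 0.] a/2 [0.1262 0.0839 0.2481] rows 0.0 4.7
xyz [-0.0015  0.0506  0.1837] a/2 [0.2476 0.0421 0.1649] rows 4.6 4.8
xyz [ 0.  -0.   0.1] a/2 [0. 0. 0.] rows 2.4 0.0
```

```bash
python3 -m crank '[{"x":0.008,"y":-0.004,"z":-0.005,"ax":0.118,"ay":0,"az":0.24,"claw":-0.5},{"x":0.008,"y":-0.004,"z":-0.005,"ax":0.118,"ay":0,"az":0.24,"claw":-0.5},{"x":0.008,"y":-0.004,"z":-0.005,"ax":0.118,"ay":0,"az":0.24,"claw":-0.5},{"x":0.008,"y":-0.004,"z":-0.005,"ax":0.118,"ay":0,"az":0.24,"claw":-0.5},{"x":0.008,"y":-0.004,"z":-0.005,"ax":0.118,"ay":0,"az":0.24,"claw":-0.5}]' 25
python3 -m crank '[{"x":0,"y":0,"z":0,"ax":0,"ay":0,"az":0.3,"claw":-0.5},{"x":0,"y":0,"z":0,"ax":0,"ay":0,"az":0.3,"claw":-0.5},{"x":0,"y":0,"z":0,"ax":0,"ay":0,"az":0.3,"claw":-0.5},{"x":0,"y":0,"z":0,"ax":0,"ay":0,"az":0.3,"claw":-0.5},{"x":0,"y":0,"z":0,"ax":0,"ay":0,"az":0.3,"claw":-0.5}]' 25
python3 -m crank '[{"x":0,"y":0,"z":0,"ax":0,"ay":0,"az":0.3,"claw":-0.5},{"x":0,"y":0,"z":0,"ax":0,"ay":0,"az":0.3,"claw":-0.5},{"x":0,"y":0,"z":0,"ax":0,"ay":0,"az":0.3,"claw":-0.5},{"x":0,"y":0,"z":0,"ax":0,"ay":0,"az":0.3,"claw":-0.5},{"x":0,"y":0,"z":0,"ax":0,"ay":0,"az":0.3,"claw":-0.5}]' 25
python3 -m crank '[{"x":0,"y":0,"z":0,"ax":0.126,"ay":0.084,"az":0.248,"claw":-0.5},{"x":0,"y":0,"z":0,"ax":0.126,"ay":0.084,"az":0.248,"claw":-0.5},{"x":0,"y":0,"z":0,"ax":0.126,"ay":0.084,"az":0.248,"claw":-0.5},{"x":0,"y":0,"z":0,"ax":0.126,"ay":0.084,"az":0.248,"claw":-0.5},{"x":0,"y":0,"z":0,"ax":0.126,"ay":0.084,"az":0.248,"claw":-0.5}]' 25
python3 -c "
from cw import *
s=r.read_state();print(s['joint_positions'].round(2));print((C.T@R.from_quat(s['eef_rot']).as_matrix()).round(2))
plan([(o+C@(G+.22*u),Mg),(o+C@(G+.12*u),Mg)],True)"
```

```text
time: 11.53
ee_pos: [0.4324, -0.1348, 0.4487]
eef_rot: [0.798, 0.603, 0.0, -0.005]
ft_force: [-0.1, -0.4, -0.5]
width: 0.0655
time: 11.95
ee_pos: [0.432, -0.1348, 0.4493]
eef_rot: [0.94, 0.341, 0.0, -0.004]
ft_force: [-0.2, 0.7, -0.4]
width: 0.0653
time: 12.37
ee_pos: [0.432, -0.1348, 0.4493]
eef_rot: [0.999, 0.047, -0.001, -0.004]
ft_force: [0.6, 0.1, 0.4]
width: 0.0651
time: 12.78
ee_pos: [0.4318, -0.1357, 0.4494]
eef_rot: [0.968, -0.2, 0.076, -0.133]
ft_force: [0.0, 0.4, -0.1]
width: 0.0649
[ 0.86 -0.13 -0.37  1.53 -0.35  1.66  0.04]
[[ 0.31 -0.9   0.3 ]
 [-0.95 -0.32  0.  ]
 [ 0.09 -0.29 -0.95]]
xyz [-0.0005  0.0564  0.1813] a/2 [0.2437 0.0428 0.1605] rows 4.6 4.7
xyz [ 0.  -0.   0.1] a/2 [0. 0. 0.] rows 2.4 0.0
```

```bash
python3 -m crank '[{"x":0,"y":0.011,"z":0.036,"ax":0.048,"ay":0.008,"az":0.032,"claw":-0.6},{"x":0,"y":0.022,"z":0.072,"ax":0.097,"ay":0.017,"az":0.064,"claw":-0.6},{"x":0,"y":0.034,"z":0.109,"ax":0.146,"ay":0.026,"az":0.096,"claw":-0.6},{"x":0,"y":0.045,"z":0.145,"ax":0.195,"ay":0.034,"az":0.128,"claw":-0.6},{"x":0,"y":0.056,"z":0.181,"ax":0.244,"ay":0.043,"az":0.16,"claw":-0.6}]' 25
python3 -c "
from cw import *
import pickle
s=r.read_state();print(s['joint_positions'].round(2));print((C.T@R.from_quat(s['eef_rot']).as_matrix()).round(2),s['width'])
plan([(o+C@(G+.12*u),Mg)],True)
c=snap('wrist');pickle.dump(c,open('w7.pkl','wb'));I=c['color'].copy()
th=np.linspace(0,6.28,40)
for z in(.142,.042): cv2.polylines(I,[proj(c,[o+C@np.array([G[0]+.0295*np.cos(t),G[1]+.0295*np.sin(t),z]) for t in th]).astype(int)],True,(0,0,255),1)
cv2.polylines(I,[proj(c,[o+C@np.array(p) for p in ((-.12,-.16,.13),(-.12,.07,.13),(.095,.07,.13),(.095,-.16,.13))]).astype(int)],True,(255,0,0),1)
cv2.imwrite('pics/w7.png',cv2.resize(I,(768,576)))
t=snap('top');cv2.imwrite('pics/t7.png',cv2.resize(t['color'][70:250,180:420],(800,600),interpolation=cv2.INTER_CUBIC))
"
```

```text
time: 13.2
ee_pos: [0.4473, -0.1446, 0.2597]
eef_rot: [0.86, -0.33, 0.141, -0.363]
ft_force: [1.9, -0.2, -0.0]
width: 0.0697
[ 0.97 -0.03 -0.2   2.02 -0.84  1.31  0.34]
[[ 0.   -0.7   0.72]
 [-1.   -0.   -0.  ]
 [ 0.   -0.72 -0.7 ]] 0.06967194380876127
xyz [-0.0006 -0.0003  0.0996] a/2 [-0.0002 -0.0001  0.002 ] rows 2.4 0.0
```

View pics/w7.png

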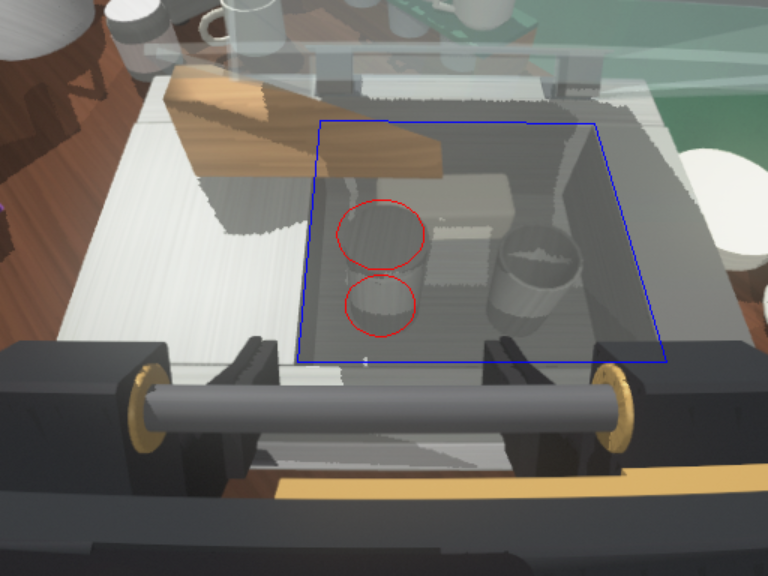

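```bash
cat >> cw.py <<'E'
G=np.array([-.033,.0165,.126])
E
python3 -c "
from cw import *
plan([(o+C@(G+.1*u),Mg),(o+C@G,Mg)],True)"
```

```text
xyz [ 0.0076 -0.0097  0.1101] a/2 [ 0.0001  0.0057 -0.0045] rows 2.7 0.1
xyz [-0.   0.   0.1] a/2 [0. 0. 0.] rows 2.4 0.0
```

```bash
python3 -m crank '[{"x":0.004,"y":-0.005,"z":0.03,"ax":0,"ay":0.005,"az":-0.004,"claw":-0.6},{"x":0.004,"y":-0.008,"z":0.055,"ax":0,"ay":0.005,"az":-0.004,"claw":-0.6},{"x":0.004,"y":-0.0097,"z":0.08,"ax":0,"ay":0.005,"az":-0.004,"claw":-0.6},{"x":0.004,"y":-0.0097,"z":0.08,"ax":0,"ay":0.005,"az":-0.004,"claw":-0.6},{"x":0.004,"y":-0.0097,"z":0.08,"ax":0,"ay":0.005,"az":-0.004,"claw":-0.6}]' 25
python3 -c "
from cw import *
plan([(o+C@(G),Mg)],True)
snap('top');plan([(o+C@(G),Mg)],True);snap('top');plan([(o+C@(G),Mg)],True);print(r.read_state()['ft_force'],r.read_state()['joint_positions'].round(2))"
```

```text
time: 13.72
ee_pos: [0.4943, -0.0977, 0.2138]
eef_rot: [0.863, -0.324, 0.145, -0.36]
ft_force: [-0.9, -1.8, 0.4]
width: 0.0695
xyz [-0.0021  0.0095  0.1344] a/2 [ 0.0016 -0.0021  0.0102] rows 3.2 0.2
xyz [-0.003   0.009   0.1353] a/2 [ 0.0016 -0.003   0.0097] rows 3.3 0.2
xyz [-0.0035  0.0085  0.1356] a/2 [ 0.0016 -0.0036  0.0092] rows 3.3 0.2
[ 0.41378996 -0.11092496  0.72848601] [ 0.9   0.02 -0.28  2.07 -0.9   1.12  0.34]
```

```bash
python3 -m crank '[{"x":-0.003,"y":0.008,"z":0.025,"ax":0.002,"ay":-0.003,"az":0.01,"claw":-0.6},{"x":-0.003,"y":0.008,"z":0.05,"ax":0.002,"ay":-0.003,"az":0.01,"claw":-0.6},{"x":-0.003,"y":0.008,"z":0.075,"ax":0.002,"ay":-0.003,"az":0.01,"claw":-0.6},{"x":-0.003,"y":0.008,"z":0.085,"ax":0.002,"ay":-0.003,"az":0.01,"claw":-0.6},{"x":-0.003,"y":0.008,"z":0.085,"ax":0.002,"ay":-0.003,"az":0.01,"claw":-0.6}]' 25
python3 -m crank '[{"x":0,"y":0,"z":0,"ax":0,"ay":0,"az":0,"claw":-0.6},{"x":0,"y":0,"z":0,"ax":0,"ay":0,"az":0,"claw":-0.6},{"x":0,"y":0,"z":0,"ax":0,"ay":0,"az":0,"claw":-0.6},{"x":0,"y":0,"z":0,"ax":0,"ay":0,"az":0,"claw":-0.6},{"x":0,"y":0,"z":0,"ax":0,"ay":0,"az":0,"claw":-0.6}]' 25
python3 -c "
from cw import *
c=snap('wrist');plan([(o+C@(G),Mg)],True);print(r.read_state()['ft_force'])
I=c['color'].copy()
th=np.linspace(0,6.28,40)
cv2.polylines(I,[proj(c,[o+C@np.array([G[0]+.0295*np.cos(t),G[1]+.0295*np.sin(t),.142]) for t in th]).astype(int)],True,(0,0,255),1)
cv2.imwrite('pics/w8.png',cv2.resize(I,(768,576)))"
```

```text
time: 14.23
ee_pos: [0.5287, -0.0552, 0.1465]
eef_rot: [0.859, -0.333, 0.139, -0.365]
ft_force: [-0.1, 0.0, -0.1]
width: 0.0695
time: 14.65
ee_pos: [0.5284, -0.0568, 0.1471]
eef_rot: [0.858, -0.334, 0.14, -0.364]
ft_force: [-0.0, 0.4, 0.0]
width: 0.0695
xyz [ 0.001  -0.0007  0.0496] a/2 [-0.0006 -0.0001 -0.0025] rows 1.2 0.0
[ 0.1085306   0.59393254 -0.52261927]
```

View pics/w8.png

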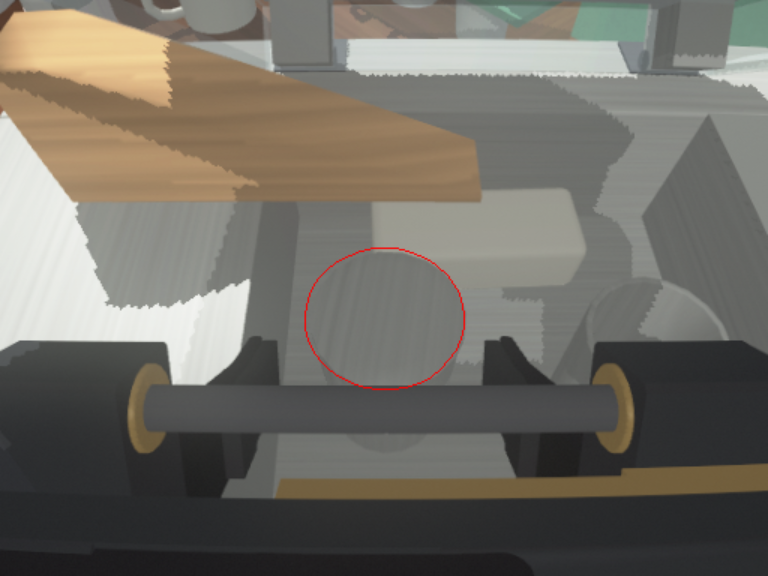

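```bash
python3 -m crank '[{"x":0.001,"y":0,"z":0.012,"ax":0,"ay":0,"az":-0.002,"claw":-0.6},{"x":0.0015,"y":0,"z":0.024,"ax":0,"ay":0,"az":-0.002,"claw":-0.6},{"x":0.0015,"y":0,"z":0.036,"ax":0,"ay":0,"az":-0.002,"claw":-0.6},{"x":0.0015,"y":0,"z":0.049,"ax":0,"ay":0,"az":-0.002,"claw":-0.6},{"x":0.0015,"y":0,"z":0.049,"ax":0,"ay":0,"az":-0.002,"claw":-0.6}]' 25
python3 -m crank '[{"x":0,"y":0,"z":0,"ax":0,"ay":0,"az":0,"claw":-0.6},{"x":0,"y":0,"z":0,"ax":0,"ay":0,"az":0,"claw":-0.4},{"x":0,"y":0,"z":0,"ax":0,"ay":0,"az":0,"claw":0},{"x":0,"y":0,"z":0,"ax":0,"ay":0,"az":0,"claw":0},{"x":0,"y":0,"z":0,"ax":0,"ay":0,"az":0,"claw":0}]' 30
python3 -m crank '[{"x":0,"y":0,"z":0,"ax":0,"ay":0,"az":0,"claw":0.2},{"x":0,"y":0,"z":0,"ax":0,"ay":0,"az":0,"claw":0.2},{"x":0,"y":0,"z":0,"ax":0,"ay":0,"az":0,"claw":0.2},{"x":0,"y":0,"z":0,"ax":0,"ay":0,"az":0,"claw":0.2},{"x":0,"y":0,"z":0,"ax":0,"ay":0,"az":0,"claw":0.2}]' 30
python3 -c "
from cw import *
plan([(o+C@(G),Mg),(o+C@(G+[-.025,0,.05]),Mg),(o+C@(G+[-.05,0,.11]),Mg),(o+C@(G+[-.2,0,.12]),Mg)],True);s=r.read_state();print(s['joint_positions'].round(2))"
```

```text
time: 15.12
ee_pos: [0.5529, -0.0294, 0.1113]
eef_rot: [0.859, -0.331, 0.139, -0.364]
ft_force: [-0.6, 0.7, 0.4]
width: 0.0695
time: 15.53
ee_pos: [0.5534, -0.0318, 0.113]
eef_rot: [0.859, -0.332, 0.141, -0.364]
ft_force: [0.2, 0.2, 2.3]
width: 0.0574
time: 15.95
ee_pos: [0.5536, -0.0315, 0.113]
eef_rot: [0.859, -0.332, 0.141, -0.364]
ft_force: [0.0, -2.9, 5.5]
width: 0.0575
xyz [-0.0008 -0.0004  0.0004] a/2 [-0.0008 -0.0003 -0.0004] rows 0.0 0.0
xyz [-0.     -0.0185 -0.0528] a/2 [0. 0. 0.] rows 1.3 0.0
xyz [-0.     -0.0256 -0.0597] a/2 [0. 0. 0.] rows 1.6 0.0
xyz [ 0.      0.0973 -0.1146] a/2 [0. 0. 0.] rows 3.6 0.0
[ 0.78  0.22 -0.39  2.13 -1.02  0.81  0.41]
```

```bash
python3 -m crank '[{"x":0,"y":-0.006,"z":-0.016,"ax":0,"ay":0,"az":0,"claw":0.2},{"x":0,"y":-0.014,"z":-0.038,"ax":0,"ay":0,"az":0,"claw":0.2},{"x":0,"y":-0.022,"z":-0.062,"ax":0,"ay":0,"az":0,"claw":0.2},{"x":0,"y":-0.031,"z":-0.086,"ax":0,"ay":0,"az":0,"claw":0.2},{"x":0,"y":-0.0397,"z":-0.1084,"ax":0,"ay":0,"az":0,"claw":0.2}]' 30
python3 -m crank '[{"x":0,"y":0,"z":0,"ax":0,"ay":0,"az":0,"claw":0.2},{"x":0,"y":0,"z":0,"ax":0,"ay":0,"az":0,"claw":0.2},{"x":0,"y":0,"z":0,"ax":0,"ay":0,"az":0,"claw":0.2},{"x":0,"y":0,"z":0,"ax":0,"ay":0,"az":0,"claw":0.2},{"x":0,"y":0,"z":0,"ax":0,"ay":0,"az":0,"claw":0.2}]' 30
python3 -c "
from cw import *
s=r.read_state();g=C.T@(s['ee_pos']+R.from_quat(s['eef_rot']).as_matrix()@[0,0,r.tcp_to_grasp]-o);print('G lift',g-G)
plan([(o+C@(G+[-.05,0,.106]),Mg),(o+C@(G+[-.2,0,.13]),Mg)],True);print(s['joint_positions'].round(2))"
```

```text
time: 16.37
ee_pos: [0.5181, -0.0681, 0.2164]
eef_rot: [0.859, -0.332, 0.139, -0.364]
ft_force: [0.4, -0.1, -3.0]
width: 0.0572
time: 16.78
ee_pos: [0.519, -0.0674, 0.215]
eef_rot: [0.859, -0.332, 0.139, -0.364]
ft_force: [-0.2, 0.7, -2.4]
width: 0.0574
G lift [-0.05043745  0.0006557   0.10202348]
xyz [ 0.0007 -0.0031 -0.0025] a/2 [-0.0005  0.0016 -0.001 ] rows 0.1 0.0
xyz [ 0.      0.0873 -0.1243] a/2 [0. 0. 0.] rows 3.6 0.0
[ 0.85  0.03 -0.32  2.07 -0.92  1.07  0.26]
```

```bash
python3 -m crank '[{"x":0,"y":0.010,"z":-0.025,"ax":0,"ay":0,"az":0,"claw":0.2},{"x":0,"y":0.028,"z":-0.05,"ax":0,"ay":0,"az":0,"claw":0.2},{"x":0,"y":0.047,"z":-0.076,"ax":0,"ay":0,"az":0,"claw":0.2},{"x":0,"y":0.065,"z":-0.102,"ax":0,"ay":0,"az":0,"claw":0.2},{"x":0,"y":0.084,"z":-0.127,"ax":0,"ay":0,"az":0,"claw":0.2}]' 30
python3 -c "
from cw import *
import pickle
c=pickle.load(open('top0.pkl','rb'));print('bowl',onz(c,[(381,237),(363,237),(399,237)],.05))
I=c['color'];g=cv2.cvtColor(I,cv2.COLOR_BGR2GRAY)
hc=cv2.HoughCircles(cv2.medianBlur(g[160:222,322:390],3),cv2.HOUGH_GRADIENT,1,60,param1=80,param2=12,minRadius=19,maxRadius=27);print(hc)
T=onz(c,[(322+hc[0,0,0],160+hc[0,0,1])],.012)[0];print('tray',T)
s=r.read_state();t0=s['ee_pos'];g0=R.from_quat(s['eef_rot']).as_matrix();print(s['joint_positions'].round(2))
T=np.array([.4726,-.388,0])
def tg(h,z): M=down(h-np.pi/2,.8,h-np.pi/2);return (T+[0,0,z],M)
plan([((.38,-.27,.26),tg(.5,0)[1]),tg(.2,.25),tg(.2,.15),tg(.2,.1)],True)
sc=snap('scene');A_=cv2.resize(sc['color'][100:280,120:360],(800,600),interpolation=cv2.INTER_CUBIC);cv2.imwrite('pics/s9.png',A_)"
```

```text
time: 17.2
ee_pos: [0.4178, -0.1796, 0.2441]
eef_rot: [0.859, -0.332, 0.139, -0.364]
ft_force: [1.2, -0.8, -2.2]
width: 0.0576
bowl [[ 0.30097754 -0.46963871  0.05      ]
 [ 0.30278254 -0.40184842  0.05      ]
 [ 0.29901581 -0.53833537  0.05      ]]
[[[33.5 31.5 22.5]]]
tray [ 0.47154846 -0.38611241  0.012     ]
[ 1.02  0.01 -0.15  2.02 -0.82  1.35  0.42]
xyz [ 0.0371  0.0534 -0.0593] a/2 [-0.0005  0.1208  0.1157] rows 2.1 2.7
xyz [ 0.1519 -0.0096  0.0243] a/2 [0.     0.1076 0.1045] rows 3.7 2.4
xyz [0.     0.0717 0.0697] a/2 [0. 0. 0.] rows 2.4 0.0
xyz [0.     0.0359 0.0348] a/2 [0. 0. 0.] rows 1.2 0.0
```

View pics/s9.png

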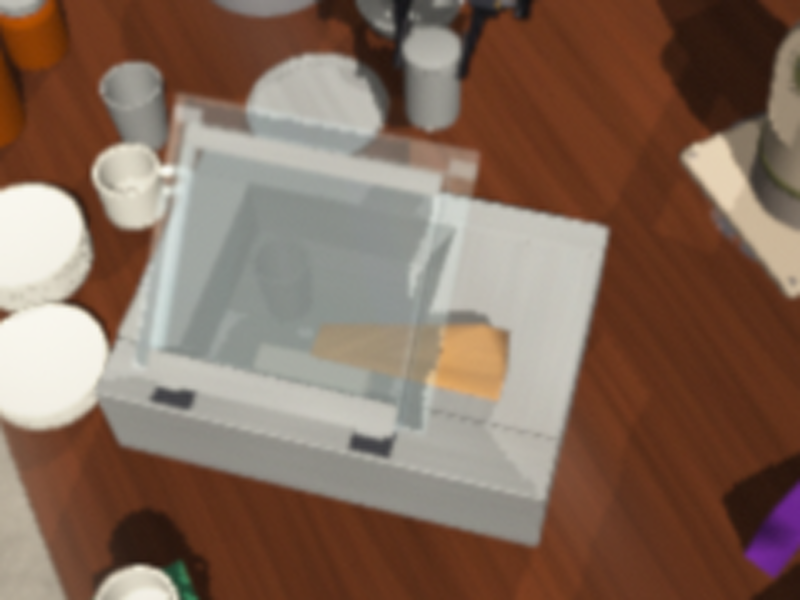

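```bash
python3 -m crank '[{"x":0.012,"y":0.018,"z":-0.02,"ax":0,"ay":0.04,"az":0.038,"claw":0.2},{"x":0.024,"y":0.035,"z":-0.04,"ax":0,"ay":0.08,"az":0.077,"claw":0.2},{"x":0.037,"y":0.053,"z":-0.059,"ax":0,"ay":0.121,"az":0.116,"claw":0.2},{"x":0.037,"y":0.053,"z":-0.059,"ax":0,"ay":0.121,"az":0.116,"claw":0.2},{"x":0.037,"y":0.053,"z":-0.059,"ax":0,"ay":0.121,"az":0.116,"claw":0.2}]' 30
python3 -m crank '[{"x":0.03,"y":-0.002,"z":0.005,"ax":0,"ay":0.022,"az":0.021,"claw":0.2},{"x":0.06,"y":-0.004,"z":0.01,"ax":0,"ay":0.043,"az":0.042,"claw":0.2},{"x":0.09,"y":-0.006,"z":0.015,"ax":0,"ay":0.065,"az":0.063,"claw":0.2},{"x":0.12,"y":-0.008,"z":0.02,"ax":0,"ay":0.086,"az":0.084,"claw":0.2},{"x":0.152,"y":-0.01,"z":0.024,"ax":0,"ay":0.108,"az":0.1045,"claw":0.2}]' 30
python3 -m crank '[{"x":0,"y":0,"z":0,"ax":0,"ay":0,"az":0,"claw":0.2},{"x":0,"y":0,"z":0,"ax":0,"ay":0,"az":0,"claw":0.2},{"x":0,"y":0,"z":0,"ax":0,"ay":0,"az":0,"claw":0.2},{"x":0,"y":0,"z":0,"ax":0,"ay":0,"az":0,"claw":0.2},{"x":0,"y":0,"z":0,"ax":0,"ay":0,"az":0,"claw":0.2}]' 30
cat >> cw.py <<'E'
T=np.array([.472,-.387,0])
def tg(h,z): M=down(h-np.pi/2,.8,h-np.pi/2);return (T+[0,0,z],M)
E
python3 -c "
from cw import *
s=r.read_state();print(s['joint_positions'].round(2));plan([tg(.2,.15),tg(.2,.098)],True)"
```

```text
time: 17.67
ee_pos: [0.3926, -0.2629, 0.2468]
eef_rot: [0.791, -0.471, 0.199, -0.335]
ft_force: [-0.4, 0.6, -3.3]
width: 0.0573
time: 18.08
ee_pos: [0.4889, -0.3836, 0.2368]
eef_rot: [0.712, -0.583, 0.247, -0.302]
ft_force: [-0.2, -0.8, -1.9]
width: 0.0571
time: 18.5
ee_pos: [0.4868, -0.384, 0.2378]
eef_rot: [0.713, -0.583, 0.247, -0.302]
ft_force: [0.2, 0.1, -2.1]
width: 0.0574
[ 1.06  0.13 -0.09  1.91 -0.91  0.97  0.09]
xyz [-0.      0.0736  0.0689] a/2 [-0.0006 -0.0005 -0.0002] rows 2.4 0.0
xyz [0.     0.0373 0.0362] a/2 [0. 0. 0.] rows 1.2 0.0
```

```bash
python3 -m crank '[{"x":0,"y":0.018,"z":0.017,"ax":0,"ay":0,"az":0,"claw":0.2},{"x":0,"y":0.045,"z":0.042,"ax":0,"ay":0,"az":0,"claw":0.2},{"x":0,"y":0.072,"z":0.068,"ax":0,"ay":0,"az":0,"claw":0.2},{"x":0,"y":0.097,"z":0.09,"ax":0,"ay":0,"az":0,"claw":0.2},{"x":0,"y":0.111,"z":0.105,"ax":0,"ay":0,"az":0,"claw":0.2}]' 30
python3 -m crank '[{"x":0,"y":0,"z":0,"ax":0,"ay":0,"az":0,"claw":0.2},{"x":0,"y":0,"z":0,"ax":0,"ay":0,"az":0,"claw":0.2},{"x":0,"y":0,"z":0,"ax":0,"ay":0,"az":0,"claw":0.2},{"x":0,"y":0,"z":0,"ax":0,"ay":0,"az":0,"claw":0.2},{"x":0,"y":0,"z":0,"ax":0,"ay":0,"az":0,"claw":0.2}]' 30
python3 -c "
from cw import *
s=r.read_state();g=s['ee_pos']+R.from_quat(s['eef_rot']).as_matrix()@[0,0,r.tcp_to_grasp];print('G',g);plan([tg(.2,.089)],True)
# vertical can check: bright-can silhouette in scene
c=snap('scene');cv2.imwrite('pics/s10.png',c['color'])
print(proj(c,[T+[0,0,.012],T+[0,0,.112]]))"
```

```text
time: 18.92
ee_pos: [0.4836, -0.384, 0.0816]
eef_rot: [0.712, -0.584, 0.246, -0.301]
ft_force: [0.3, -1.0, -2.3]
width: 0.0577
time: 19.33
ee_pos: [0.4858, -0.386, 0.0872]
eef_rot: [0.713, -0.583, 0.249, -0.301]
ft_force: [-0.6, 0.4, -1.7]
width: 0.0577
G [ 0.47259476 -0.38856877  0.1001561 ]
xyz [-0.0018  0.0083  0.0076] a/2 [-0.0012 -0.002   0.0006] rows 0.3 0.0
[[214.45860253 131.05465671]
 [212.28336761 114.31002143]]
```

```bash
python3 -m crank '[{"x":0,"y":0.002,"z":0.002,"ax":0,"ay":0,"az":0,"claw":0.2},{"x":0,"y":0.004,"z":0.004,"ax":0,"ay":0,"az":0,"claw":0.2},{"x":0,"y":0.006,"z":0.0055,"ax":0,"ay":0,"az":0,"claw":0.2},{"x":0,"y":0.0075,"z":0.007,"ax":0,"ay":0,"az":0,"claw":0.2},{"x":0,"y":0.0075,"z":0.007,"ax":0,"ay":0,"az":0,"claw":0.2}]' 30
python3 -m crank '[{"x":0,"y":0,"z":0,"ax":0,"ay":0,"az":0,"claw":0.2},{"x":0,"y":0,"z":0,"ax":0,"ay":0,"az":0,"claw":0.2},{"x":0,"y":0,"z":0,"ax":0,"ay":0,"az":0,"claw":0.2},{"x":0,"y":0,"z":0,"ax":0,"ay":0,"az":0,"claw":0.2},{"x":0,"y":0,"z":0,"ax":0,"ay":0,"az":0,"claw":0.2}]' 30
python3 -c "
from cw import *
s=r.read_state();g=s['ee_pos']+R.from_quat(s['eef_rot']).as_matrix()@[0,0,r.tcp_to_grasp];print('G',g);plan([tg(.2,.088)],True)"
```

```text
time: 19.8
ee_pos: [0.4852, -0.3853, 0.075]
eef_rot: [0.712, -0.583, 0.248, -0.302]
ft_force: [-1.1, 0.2, 0.2]
width: 0.0573
time: 20.22
ee_pos: [0.4851, -0.3853, 0.075]
eef_rot: [0.712, -0.583, 0.248, -0.301]
ft_force: [0.4, 0.2, 0.4]
width: 0.0577
G [ 0.47189857 -0.38790555  0.08796694]
xyz [-0.0009 -0.0002  0.0002] a/2 [-0.0007 -0.0011 -0.0004] rows 0.0 0.0
```

```bash
python3 -m crank '[{"x":0,"y":0,"z":0,"ax":0,"ay":0,"az":0,"claw":-0.4},{"x":0,"y":0,"z":0,"ax":0,"ay":0,"az":0,"claw":-0.8},{"x":0,"y":0,"z":0,"ax":0,"ay":0,"az":0,"claw":-1},{"x":0,"y":0,"z":0,"ax":0,"ay":0,"az":0,"claw":-1},{"x":0,"y":0,"z":0,"ax":0,"ay":0,"az":0,"claw":-1}]' 30
python3 -m crank '[{"x":0,"y":0,"z":0,"ax":0,"ay":0,"az":0,"claw":-1},{"x":0,"y":0,"z":-0.01,"ax":0,"ay":0,"az":0,"claw":-1},{"x":0,"y":0,"z":-0.025,"ax":0,"ay":0,"az":0,"claw":-1},{"x":0,"y":0,"z":-0.045,"ax":0,"ay":0,"az":0,"claw":-1},{"x":0,"y":0,"z":-0.07,"ax":0,"ay":0,"az":0,"claw":-1}]' 30
python3 -m crank '[{"x":0,"y":0,"z":-0.02,"ax":0,"ay":0,"az":0,"claw":-1},{"x":0,"y":0,"z":-0.04,"ax":0,"ay":0,"az":0,"claw":-1},{"x":0,"y":-0.01,"z":-0.06,"ax":0,"ay":0,"az":0,"claw":-1},{"x":0,"y":-0.02,"z":-0.08,"ax":0,"ay":0,"az":0,"claw":-1},{"x":0,"y":-0.02,"z":-0.08,"ax":0,"ay":0,"az":0,"claw":-1}]' 30
python3 - <<'E'
from cw import *
import pickle
for n in('scene','top'):
    c=snap(n,n+'_end.png'); q=pickle.load(open(n+'0.pkl','rb'))
    # can edges: predicted mask of upright can on tray vs. image difference with start
    d=cv2.absdiff(c['color'],q['color']).max(2)
    th=np.linspace(0,6.28,40);P=[T+[.0295*np.cos(t),.0295*np.sin(t),z] for z in(.004,.104) for t in th]
    hull=cv2.convexHull(proj(c,P).astype(np.float32)).astype(int)
    m=np.zeros(d.shape,np.uint8);cv2.fillConvexPoly(m,hull,1)
    x,y,w,h=cv2.boundingRect(hull);print(n,(x,y,w,h),'mean diff in',d[m>0].mean())
    sub=(d[y-8:y+h+8,x-8:x+w+8]>25).astype(int)+2*m[y-8:y+h+8,x-8:x+w+8]
    for row in sub: print(''.join('.x-#'[v] for v in row))
E
```

```text
time: 20.63
ee_pos: [0.4851, -0.3851, 0.0749]
eef_rot: [0.712, -0.583, 0.247, -0.302]
ft_force: [0.4, 0.1, -0.4]
width: 0.0795
time: 21.05
ee_pos: [0.435, -0.3943, 0.1239]
eef_rot: [0.713, -0.583, 0.247, -0.302]
ft_force: [0.7, -0.1, -0.2]
width: 0.0867
time: 21.47
ee_pos: [0.3918, -0.4061, 0.1982]
eef_rot: [0.712, -0.584, 0.25, -0.3]
ft_force: [0.5, -0.7, 0.2]
width: 0.0873
scene (205, 110, 17, 28) mean diff in 39.72911392405063
.................................
.................................
.................................
.................................
.................................
.................................
.................................
.................................
............--------.............
..........--#########............
.........-############...........
.........##############..........
........###############..........
........###############..........
.......x##############-..........
.......x#####----------..........
......xx---------------..........
......xx##------------#-.........
......xx##-----------##-.........
.......xx##---------
[... 1584 characters left out ...]
------------xxxxxxxx
xxxxxxxx######-----------------xxxxxxxx
xxxxxxx.--####----------------#xxxxxxxx
xxxxxxx.--#####---------------xxxxxxxxx
xxxxxx...--#####-------------#xxxxxxxxx
xxxx.....---######----------#xxxxxxxxxx
xxx.......--#######--------#xxxxxxxxxxx
xxx........--#######-----##xxxxxxxxxxxx
xx..........---##########xxxxxxxxxxxxxx
x.............------#xxxxxxxxxxxxxxxxx.
........................xxxxxxxxxxxxxx.
..............................xxxxxxxx.
...................................xx..
.......................................
.......................................
.......................................
.......................................
.......................................
```

```bash
python3 - <<'E'
from cw import *
import pickle
q=pickle.load(open('sc6.pkl','rb'));c0=pickle.load(open('scene0.pkl','rb'));e=cv2.imread('pics/scene_end.png')
box=np.s_[165:235,205:265]
print('wedge/hatch area diff vs propped',cv2.absdiff(e,q['color']).max(2)[195:235,185:235].mean(),'vs start',cv2.absdiff(e,c0['color']).max(2)[195:235,185:235].mean())
for nm,P in dict(cup_a=(.714,.402,.03),cup_b=(.721,-.355,.03),tin=(.582,.446,.04),tumb_b=(.68,-.45,.05),tumb_in=(.624,-.118,.1)).items():
    x,y=proj(c0,[P])[0].astype(int);s=np.s_[max(0,y-12):y+12,max(0,x-12):x+12]
    print(nm,(x,y),cv2.absdiff(e,c0['color']).max(2)[s].mean().round(1),cv2.absdiff(e,q['color']).max(2)[s].mean().round(1))
print(r.read_state()['ft_force'].round(1),r.read_state()['time'])
close_job()
E
```

```text
wedge/hatch area diff vs propped 6.847 vs start 24.1465
cup_a (np.int64(250), np.int64(333)) 4.3 6.9
cup_b (np.int64(159), np.int64(156)) 8.6 6.5
tin (np.int64(296), np.int64(324)) 8.2 13.0
tumb_b (np.int64(160), np.int64(133)) 3.9 5.4
tumb_in (np.int64(204), np.int64(181)) 6.0 5.9
[ 0.7  0.  -0.3] 21.5667
the job is handed in; nothing more can be done
```

The hatch is propped open on the wooden wedge, the milk can stands in the round steel tray, and the job is handed in at 21.6 s of the 72 s allowed.

- **Hatch:** I drove the wedge in until its nose was about 131 mm beyond the hatch edge. After I let go, the camera overlay put the hatch at about 0.70 rad. A last image comparison showed the wedge and hatch area close to unchanged since then.
- **Milk can:** I took it out from the front with the gripper tilted and lifted it clear of the well. When I lowered it, the wrist force fell to zero, so the tray was carrying its weight. In the final scene picture its outline matches an upright can at the tray centre to within a few pixels.
- **Other things:** The cups, tin, counter tumbler and the tumbler in the well showed only small differences from the start pictures. I did not run that check on the butter dish.
- **Robot:** The arm was clear, with about 0 N at the wrist when I handed in.

**What the checks leave open:**
- The final checks were numeric only, because I had used all 12 picture views.
- The top-view comparison of the can was inconclusive because steel on steel gave little contrast, so the upright reading rests on the scene camera and the force drop.
- My first approach to the can, with the wrist turned the other way, was dropped because it brought joint 7 near its limit.

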